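# Load a board into the gluing jig, close it with the dowelled pressure plate and latch it

### The job

Swing the jig's latch a quarter turn, right clear of where the plate goes, and stand the taller of the two brown boards from the rack fully down in the slot of the jig. Then lower the pressure plate gently and level over both pins, wide end over the thick pin, until it lies flush on its two supports, let go, and swing the latch fully back over the plate. Leave the short board, the coil and the screwdriver where they are.

Things in the scene. Friction and masses are not known exactly. Their poses are not given: they have to be found in the camera images.
- jig: Fixed steel jig. Origin: on the bench under the slot's centre; z up, y along its length. Base 110 mm in x, y from -100 to +135 mm, 20 mm thick. Two aluminium supports for the plate, |y| from 42 to 85 mm, flat tops at z=90 mm: the +y one 74 mm wide in x, the -y one 50 mm. The latch's upright pivot is at x=0, y=+115 mm.
- slot_mouth (a point): Centre of the mouth of the jig's upright slot, jig x=0, y=0, z=46 mm; axes as the jig's. Slot 10 mm wide in x, 64 mm long in y; its floor is at z=20 mm, straight walls up to z=40 mm, then a lead-in flaring to 20 mm wide at the mouth.
- big_pin (a point): Top of the thick upright steel pin, jig x=0, y=+58, z=115 mm. 16 mm in diameter, 25 mm tall from its support; the upper 11 mm tapers to a bullet nose.
- small_pin (a point): Top of the thin upright steel pin, jig x=0, y=-58, z=115 mm. 10 mm in diameter, 25 mm tall from its support; the upper 11 mm tapers to a bullet nose.
- latch (a joint): Angle of the swing latch about its pivot, rad, growing counter-clockwise from above; stops at 0 and 1.75. At 0 its flat bar (18 mm wide, z=101 to 111 mm, reaching 43 mm from the pivot) points to jig -y, 3 mm over the seated plate's end; its knob points to jig +y. Above 1.2 it is well clear of the plate. Stays where left; about 2 N at the knob moves it.
- latch_knob (a point): On the axis of the latch's upright black round knob (16 mm in diameter, 44 mm tall, top at z=155 mm), 17 mm below its top. It stands on the latch's tail 45 mm from the pivot, opposite the bar: jig x=-45 sin(a), y=115+45 cos(a) mm at latch angle a.
- board_mid (a point): Centre of the taller brown board, 8 mm thick (x), 60 mm wide (y), 68 mm tall (z), about 50 g. It starts upright in a slot of the rack and ends upright in the jig's slot, its thickness along the jig's x (either face forward); fully home its top is at z=88 mm.
- short_mid (a point): Centre of the shorter brown board, 8 by 60 by 46 mm (x, y, z), in the other slot of the rack: stays there.
- rack: Fixed grey plastic rack, 130 (x) by 90 (y) mm. Origin: centre of its underside. Two upright slots at x=-40 and +40 mm, like the jig's: each 10 mm wide in x, 64 mm long in y, floor at z=15 mm, straight walls to z=35 mm, flared mouth to z=41 mm. Which slot holds which board varies.
- plate: Loose aluminium plate, about 0.4 kg, 8 mm thick, 180 mm long in y. Origin: centre of the underside, z up. The +y half is 80 mm wide (x) with an 18 mm through hole at x=0, y=+58 mm; the -y half is 56 mm wide with a 12 mm hole at x=0, y=-58 mm. Starts flat on the bench. In place its axes agree with the jig's and its underside is at z=90 mm.
- plate_grip (a point): Centre of the plate's black blade handle, above its centre of mass: plate x=0, y=+8, z=38 mm. The blade is 12 mm thick (x), 60 mm long (y), from z=23 to z=53 mm above the plate's underside, on two short posts. Axes as the plate's.
- coil: Bystander: upright wound coil on a brown former, 60 mm in diameter, 58 mm tall. Origin: centre of its underside.
- driver: Bystander: screwdriver lying on the bench, 160 mm long.

How it is judged:
On the way, in this order (a step that is already met when the one before it is completed fails the run):
1. the latch is swung clear of where the plate goes (angle above 1.2 rad) (value of joint latch above 1.2 rad), for 0.2 s.
2. the taller board stands fully down in the jig's slot and is let go (x of board_mid in the frame of jig between -0.004 and 0.004 m and y of board_mid in the frame of jig between -0.005 and 0.005 m and z of board_mid in the frame of jig between 0.052 and 0.056 m and angle between the x axis of board_mid and the x axis of jig, either way round below 0.12 rad and angle between board_mid's own z axis and vertical below 0.12 rad and contact force between the fingers and board below 0.2 N), for 0.2 s.
3. the plate lies flush and level on both supports, over both pins, let go, the board still home (x of plate_grip in the frame of jig between -0.004 and 0.004 m and y of plate_grip in the frame of jig between 0.004 and 0.012 m and z of plate_grip in the frame of jig between 0.126 and 0.13 m and angle between the y axis of plate_grip and the y axis of jig, either way round below 0.05 rad and angle between plate_grip's own z axis and vertical below 0.03 rad and x of board_mid in the frame of jig between -0.004 and 0.004 m and y of board_mid in the frame of jig between -0.005 and 0.005 m and z of board_mid in the frame of jig between 0.052 and 0.056 m and angle between the x axis of board_mid and the x axis of jig, either way round below 0.12 rad and angle between board_mid's own z axis and vertical below 0.12 rad and contact force between the fingers and plate below 0.2 N), for 0.2 s.
4. the latch is swung back over the plate (angle below 0.2 rad) (value of joint latch below 0.2 rad), for 0.2 s.
At the end, for the whole second after the job is handed in: Board home in the jig's slot (height within 2 mm, centred within 4 to 5 mm, aligned and upright within 0.12 rad); plate flush on both supports over both pins (height within 2 mm, position within 4 mm, level within 0.03 rad); latch over the plate (angle below 0.2 rad); all at rest and let go (x of plate_grip in the frame of jig between -0.004 and 0.004 m and y of plate_grip in the frame of jig between 0.004 and 0.012 m and z of plate_grip in the frame of jig between 0.126 and 0.13 m and angle between the y axis of plate_grip and the y axis of jig, either way round below 0.05 rad and angle between plate_grip's own z axis and vertical below 0.03 rad and x of board_mid in the frame of jig between -0.004 and 0.004 m and y of board_mid in the frame of jig between -0.005 and 0.005 m and z of board_mid in the frame of jig between 0.052 and 0.056 m and angle between the x axis of board_mid and the x axis of jig, either way round below 0.12 rad and angle between board_mid's own z axis and vertical below 0.12 rad and value of joint latch below 0.2 rad and linear speed of plate below 0.02 m/s and velocity of joint latch between -0.1 and 0.1 rad/s); the robot touches nothing.
It fails at once if the plate is dropped or forced onto the jig (over 80 N between them) (contact force between plate and jig above 80 N).
It fails at once if the plate is tipped by more than 0.35 rad (20 degrees) (angle between plate_grip's own z axis and vertical above 0.35 rad).
It fails at once if the short board is moved (over 20 mm) (distance of short_mid from where it was at the start of the episode above 0.02 m).
It fails at once if the coil is moved (over 20 mm) (distance of coil from where it was at the start of the episode above 0.02 m).
It fails at once if the screwdriver is moved (over 20 mm) (distance of driver from where it was at the start of the episode above 0.02 m).
It also fails if it takes over 72 s, if anything falls off the work surface, if the arm or the gripper's body presses on something with over 40 N, if the wrist force passes 120 N, or if a joint passes its speed limit or range.

### The arm

A 6-joint arm with a two-finger parallel gripper is mounted at the origin on the work surface. World frame = base frame: x ahead of the robot, y to its left, z up, the work surface at z = 0. Lengths are in m, angles in rad, forces in N, time in s.
With the tool pointing down it reaches from about 0.4 to 0.925 m from the base axis. Payload 3.4 kg.
Tool frame: the origin (TCP) lies between the finger pads; the fingertips stand 8 mm ahead of it and the grasp point (between the pads) lies 11 mm behind it; z points along the fingers, y is the direction in which the jaws open and shut (so a half turn about z gives the same grasp; the last joint's range is limited). The gripper opens to 85 mm and grips with 20 to 120 N. Pads are 22 mm wide; open, the fingers measure 114 mm over their backs; the gripper's body (76 mm by 85 mm) begins 54 mm behind the grasp point. The pads swing forward as they close: fully open they stand 13 mm farther back than shut.
Start: joints at [-0.073, 0.307, 1.506, -0, 1.328, -0.073], TCP at [0.575, -0, 0.207] pointing down, gripper open.
Joint ranges: [-3.12, 3.12], [-1.05, 2.28], [0.14, 2.33], [-1.42, 4.57], [0.1, 2.73], [-2.68, 2.68]. Speed limits (rad/s): [2.57, 2.57, 3.14, 3.14, 3.14, 3.14].

### API

Orientations are given as a rotation vector (axis times angle).
In Python, from cell import * gives the robot as it stands.
- The arm moves only by the shell command python3 -m jog 'ROWS' [FORCE]. ROWS is JSON, a list of rows, each a list of 7 numbers: the shift along the tool's x, y, z in cm, then the turn, a rotation vector about the tool's x, y, z in degrees, then the finger opening in cm, from 0 to 8.54. In form: [[tx, ty, tz, ax, ay, az, grip], ...]. A call has 1 to 10 rows; each row is the pose to reach, as a shift and turn from the pose commanded when the call began, along the tool's axes at that moment; what a row does not reach only later rows make up. A row lasts 1/8 s, in which the tool goes at most 62.5 mm and 10.7 degrees, less where a joint would pass 70% of its speed; a pose out of reach is approached as far as the arm can. A call with a gripper value outside its range is refused whole. The fingers move at their own pace and stop on an object; FORCE is the grip in N (left out, the last holds). Time passes only in rows, so rows that repeat a pose let the fingers close. It gives the time, the measured TCP pose, the force and the opening at its end, in the units of the state.
- get_obs(): the state, without advancing time (a new reading comes with each control period).
- grab_frame(name): name is "scene" or "side" or "wrist"; returns the picture (384x512x3 uint8, blue, green, red); there is no depth.
- camera_model(name): a dict with "fx", "fy", "cx", "cy" (pixels), "distortion" ([k1, k2, p1, p2, k3] as OpenCV has them; the pictures are not rectified), "R" (3x3) and "t" (3): a world point X has camera coordinates R X + t; the wrist camera has in their place "tool_from_camera" (4x4, takes a point from camera to tool coordinates, whose origin is the TCP and whose axes are the flange's). Camera axes: x right, y down, z forward; pixel columns grow to the right and rows downward; lengths in m; the calibration is good to about 2 mm. A picture is of the moment at which its call begins: read the wrist's pose just before it. camera_model takes no time and is no camera call.
- hand_in(): hands the job in, once; it reports no verdict.
The state is a dict: "time": time; "q": joint angles; "joint_velocities": joint speeds; "joint_torque": joint torques, N m; "position": TCP position; "ee_rot": TCP orientation; "ft_force": force on the tool from outside, world axes, zero at the start; "wrist_torque": the same for the moment, N m; "gripper_width": finger opening in m.
Only numpy, scipy, OpenCV 4.12 (cv2) and the standard library are available. Lean on these libraries where they do the work, as an engineer would, in place of code of your own. Each camera call takes 0.05 s, during which the arm holds its last target.

## Working session

There is one attempt and no reset: what is moved stays moved. The work goes in short steps, Python scripts to look and compute and a shell command to move; the robot and the scene stay as the last step left them, time stands still between calls to the robot, and variables do not carry over. Pictures are saved under pics/ and viewed, and the job is handed in when it is done.

```bash
ls; mkdir -p pics
python3 - <<'E'
from cell import *
import cv2
o=get_obs()
for k,v in o.items(): print(k,v)
for n in("scene","side","wrist"):
    m=camera_model(n); print(n,m)
    cv2.imwrite(f"pics/{n}0.png",grab_frame(n))
E
```

```text
pics
time 0.0
q [-7.35078024e-02  3.07552473e-01  1.50765863e+00 -7.78936205e-06
  1.32839127e+00 -7.35202848e-02]
joint_velocities [-4.25030666e-06 -1.19475142e-03 -1.49618047e-03  6.49815746e-04
  3.96254863e-04 -3.22260484e-04]
joint_torque [-2.40806599e-03 -4.57556927e+01 -2.51919490e+01 -3.95127336e-04
  1.32516641e-02 -2.41733758e-06]
position [5.74263821e-01 2.22038256e-05 2.06198406e-01]
ee_rot [-2.22035258e+00 -2.22038447e+00  2.07025020e-03]
ft_force [-0.40919433  0.73495223  0.56065643]
wrist_torque [-0.00219533  0.00560828  0.02476524]
gripper_width 0.08551993757227687
scene {'fx': 462.33701774263665, 'fy': 462.33701774263665, 'cx': 260.8367486905505, 'cy': 194.63132931806373, 'distortion': array([-0.05082347,  0.        ,  0.        ,  0.        ,  0.        ]), 'R': array([[-0.81328757,  0.58185139,  0.00350539],
       [ 0.44109794,  0.62045481, -0.64843538],
       [-0.37946796, -0.52581821, -0.76126163]]), 't': array([ 0.46080112, -0.18302638,  1.38362988])}
side {'fx': 483.00663513938605, 'fy': 483.00663513938605, 'cx': 259.18526334352, 'cy': 197.40134400111273, 'distortion': array([-0.20511295,  0.        ,  0.        ,  0.        ,  0.        ]), 'R': array([[ 0.75030297, -0.66086326,  0.0174702 ],
       [-0.36629234, -0.4375741 , -0.82119354],
       [ 0.55034115,  0.60974475, -0.5703823 ]]), 't': array([-0.42278248,  0.29148666,  0.9352832 ])}
wrist {'fx': 331.24621664171457, 'fy': 331.24621664171457, 'cx': 253.57049090971975, 'cy': 191.56296252451799, 'distortion': array([-0.00118411,  0.        ,  0.        ,  0.        ,  0.        ]), 'tool_from_camera': array([[ 7.13360353e-04, -9.61605072e-01, -2.74436107e-01,
         6.99692728e-02],
       [ 9.99999105e-01,  3.75435011e-04,  1.28386716e-03,
         9.23403394e-04],
       [-1.13154025e-03, -2.74436778e-01,  9.61604479e-01,
        -1.68398875e-01],
       [ 0.00000000e+00,  0.00000000e+00,  0.00000000e+00,
         1.00000000e+00]])}
```

View pics/scene0.png

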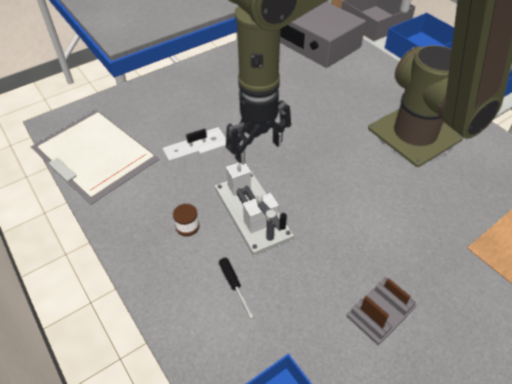

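View pics/side0.png

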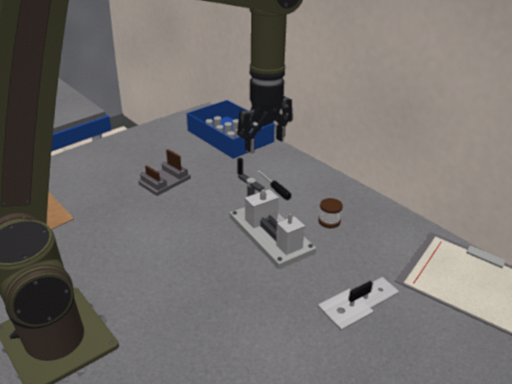

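View pics/wrist0.png

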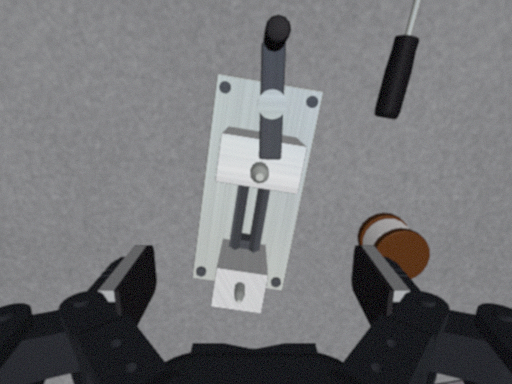

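The jig is straight ahead of the arm, with the latch knob at wrist pixel (278,28). The rack is at scene (382,308), with the taller board in the slot nearer scene (375,312). The plate is at scene (195,145). I'll enlarge crops to measure these.

Run:
```python
import cv2
def crop(n,x0,y0,w,h,s,o):
    im=cv2.imread(f"pics/{n}.png")[y0:y0+h,x0:x0+w]
    im=cv2.resize(im,None,fx=s,fy=s,interpolation=cv2.INTER_CUBIC)
    for i in range(0,w,10): cv2.putText(im,str(x0+i),(i*s,8),0,.3,(0,255,255),1); cv2.line(im,(i*s,10),(i*s,14),(0,255,255),1)
    for i in range(0,h,10): cv2.putText(im,str(y0+i),(0,i*s+4),0,.3,(0,255,255),1)
    cv2.imwrite(f"pics/{o}.png",im)
crop("wrist0",180,0,160,120*2+80,3,"a") if 0 else None
crop("wrist0",180,0,160,160,4-1,"jigtop"); crop("wrist0",180,160,160,160,3,"jigbot")
crop("scene0",340,270,90,75,8,"rack_sc"); crop("side0",130,140,70,60,8,"rack_sd")
crop("scene0",155,120,80,45,8,"plate_sc"); crop("side0",310,270,95,60,8,"plate_sd")
```

```text
(no output)
```

View pics/jigtop.png

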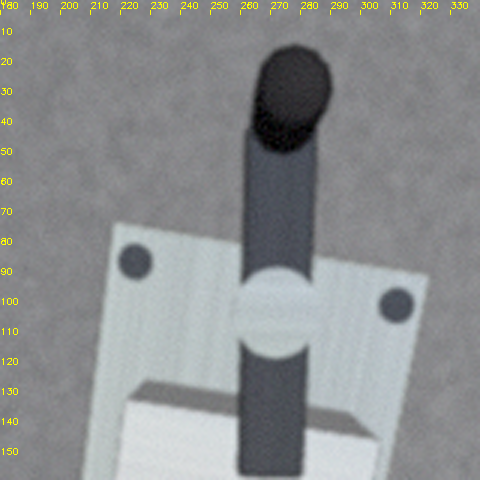

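View pics/jigbot.png

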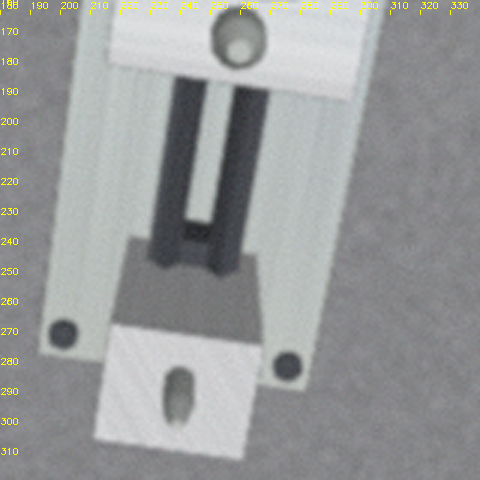

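View pics/rack_sc.png

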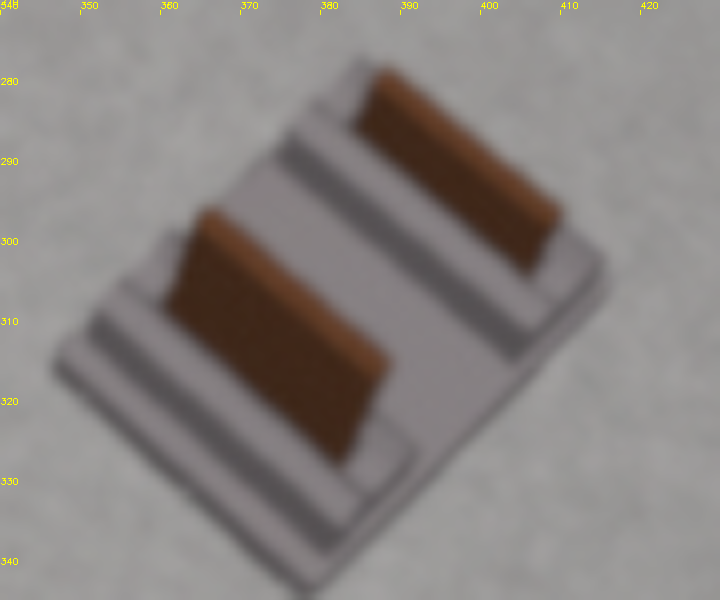

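View pics/rack_sd.png

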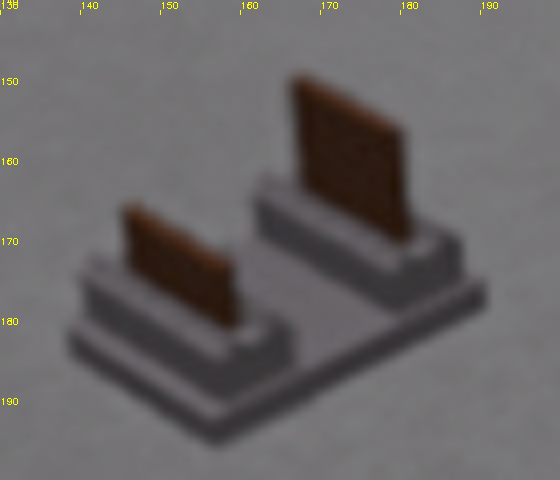

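View pics/plate_sc.png

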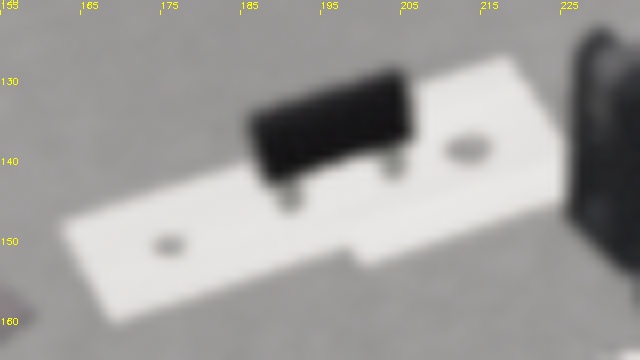

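View pics/plate_sd.png

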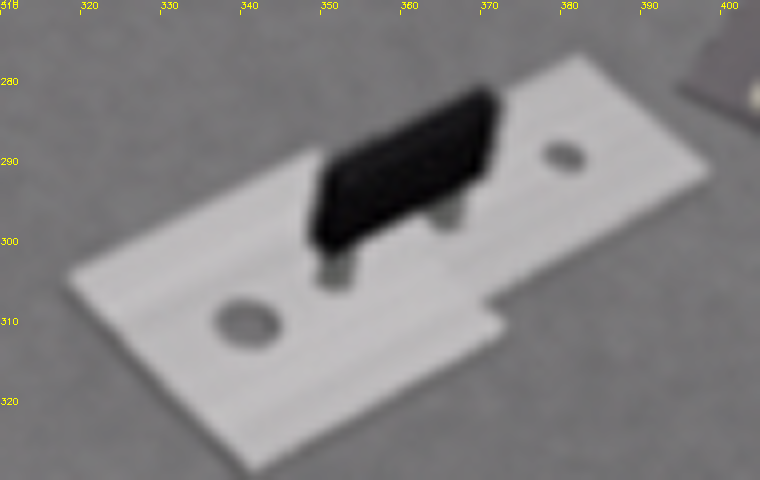

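```bash
cat > h.py <<'E'
from cell import *
import numpy as np, cv2
from scipy.optimize import least_squares
from scipy.spatial.transform import Rotation as Ro
def cam(n,obs=None):
    m=camera_model(n); K=np.array([[m['fx'],0,m['cx']],[0,m['fy'],m['cy']],[0,0,1]])
    if n=='wrist':
        o=obs or get_obs(); T=np.eye(4); T[:3,:3]=Ro.from_rotvec(o['ee_rot']).as_matrix(); T[:3,3]=o['position']
        M=np.linalg.inv(T@m['tool_from_camera']); R,t=M[:3,:3],M[:3,3]
    else: R,t=m['R'],m['t']
    return R,t,K,np.array(m['distortion'],float)
def proj(P,c):
    R,t,K,d=c
    return cv2.projectPoints(np.asarray(P,float).reshape(-1,3),cv2.Rodrigues(np.asarray(R))[0],np.asarray(t,float),K,d)[0].reshape(-1,2)
def onplane(px,z,c):
    R,t,K,d=c
    u=cv2.undistortPoints(np.array(px,float).reshape(-1,1,2),K,d).reshape(-1,2)
    C=-R.T@t; D=np.c_[u,np.ones(len(u))]@R
    return C+D*((z-C[2])/D[:,2])[:,None]
def tri(pa,ca,pb,cb):
    u=[cv2.undistortPoints(np.array(p,float).reshape(-1,1,2),c[2],c[3]).reshape(-1,2).T for p,c in((pa,ca),(pb,cb))]
    X=cv2.triangulatePoints(np.c_[ca[0],ca[1]],np.c_[cb[0],cb[1]],*u); return (X[:3]/X[3]).T
def fit(items,p0):
    """items: list of (cam, local pts mm Nx3, px Nx2); returns x,y,yaw"""
    def tf(p,L):
        c,s=np.cos(p[2]),np.sin(p[2]); L=np.asarray(L,float)/1000
        return np.c_[p[0]+c*L[:,0]-s*L[:,1],p[1]+s*L[:,0]+c*L[:,1],L[:,2]]
    f=lambda p:np.concatenate([(proj(tf(p,L),c)-np.array(q)).ravel() for c,L,q in items])
    r=least_squares(f,p0,loss='soft_l1'); return r.x,r.fun.reshape(-1,2)
np.set_printoptions(precision=4,suppress=True)
E
python3 - <<'E'
from h import *
o=get_obs(); W=cam('wrist',o); S=cam('scene'); D=cam('side')
L=[(-55,135,20),(55,135,20),(-55,-100,20),(55,-100,20),(-37,85,90),(37,85,90),(-37,42,90),(37,42,90),(-25,-42,90),(25,-42,90),(-25,-85,90),(25,-85,90),(0,58,115),(0,-58,115)]
q=[(217.7,74.3),(322.7,91.7),(193.3,277.7),(282,290),(222.3,134),(306,146.7),(216.7,180.7),(296.7,193.3),(216.7,267.7),(267.3,275),(211.7,306),(261,313.3),(259.3,176.7),(240,300)]
g=onplane([(253,215)],0.02,W)[0]; print(g)
p,r=fit([(W,L,q)],[g[0],g[1],0 if 0 else -1.6+1.5]); 
for y0 in(-1.57,0,1.57,3.1):
    p2,r2=fit([(W,L,q)],[g[0],g[1],y0])
    if abs(r2).sum()<abs(r).sum(): p,r=p2,r2
print('jig',p); print(r.T)
k=onplane([(279,26.7)],.155,W)[0]; c,s=np.cos(p[2]),np.sin(p[2])
d=k[:2]-p[:2]; print('knob jig',c*d[0]+s*d[1],-s*d[0]+c*d[1],k)
L1=[(0,-58,8),(0,58,8),(-28,-90,8),(28,-90,8),(-40,90,8)]; q1=[(176.2,150.6),(213.5,138.6),(162.8,148.5),(169,160.4),(218.5,127.3)]
L2=[(0,58,8),(0,-58,8),(40,90,8),(-40,90,8),(28,-90,8),(-28,-90,8)]; q2=[(341,310.6),(380.5,289.6),(318.8,305),(341.5,328.8),(382.5,276.9),(399,291)]
for it in ([(S,L1,q1),(D,L2,q2)],[(S,L1,q1)],[(D,L2,q2)]):
    g=onplane([it[0][2][0]],.008,it[0][0])[0];b=None
    for y0 in(-1.57,0,1.57,3.1):
        x=fit(it,[g[0],g[1],y0]); b=x if b is None or abs(x[1]).sum()<abs(b[1]).sum() else b
    print('plate',b[0],'\n',b[1].T)
T=[(365.8,296.3),(388,315.4)];Td=[(167.3,149.8),(180.4,156.5)]
H=[(387.8,279),(409.4,296.6)];Hd=[(146,166),(159,173.1)]
print('tall',onplane(T,.083,S),onplane(Td,.083,D),tri(T,S,Td,D)); print('short',onplane(H,.061,S),onplane(Hd,.061,D))
E
```

```text
[ 0.5749 -0.059   0.02  ]
jig [ 0.5717 -0.0492 -0.1552]
[[-0.9443  0.5353 -0.97    0.2752 -0.7388  0.8489 -1.3994  0.6064  0.175
   1.1036 -0.2489  0.1936  0.6025 -0.763 ]
 [-0.5617 -0.3261  0.326   0.5304 -0.9111 -0.1252  0.7909  0.6388 -0.1903
  -0.2351 -0.0139 -0.56    0.2858  0.8979]]
knob jig -0.005796923182414749 0.1611608138087545 [0.5908 0.1109 0.155 ]
plate [ 0.5655 -0.3346  1.4148] 
 [[-1.0707 -0.9902 -1.4535 -1.2594 -1.3015 -0.3066 -0.567  -1.3318 -0.3708
  -0.892  -0.4687]
 [-0.1964 -0.5304 -0.6927 -0.2104 -0.5656 -0.0681 -0.1304 -0.1643  0.198
  -0.0658  0.3273]]
plate [ 0.5635 -0.331   1.4119] 
 [[ 0.1265  0.255  -0.26   -0.0834 -0.0342]
 [ 0.2209 -0.0639 -0.3089  0.2122 -0.1142]]
plate [ 0.5666 -0.3356  1.4132] 
 [[ 0.3262  0.0746 -0.6894  0.2475 -0.241   0.1684]
 [-0.1123 -0.1242 -0.2301  0.1452 -0.0527  0.3518]]
tall [[0.5408 0.3323 0.083 ]
 [0.5343 0.3892 0.083 ]] [[0.5365 0.3835 0.083 ]
 [0.5443 0.3248 0.083 ]] [[0.5331 0.3446 0.0978]
 [0.5474 0.374  0.0663]]
short [[0.4618 0.3238 0.061 ]
 [0.4552 0.3806 0.061 ]] [[0.4571 0.377  0.061 ]
 [0.4657 0.3187 0.061 ]]
```

Jig: x=0.572, y=-0.049, yaw=-0.155, with the latch at about 0.13 rad. The plate and tall board are located only coarsely, so I'll refine them from close up. Next I move above the knob.

```bash
python3 -m jog '[[3,0.5,0,0,0,0,5],[7,1,0,0,0,0,4],[11,1.6,0,0,0,0,4],[11,1.6,0,0,0,0,4],[11,1.6,1.5,0,0,0,4],[11,1.6,1.5,0,0,0,4]]' 20
python3 - <<'E'
from h import *
o=get_obs();print(o['position'],o['gripper_width'])
cv2.imwrite('pics/w1.png',grab_frame('wrist'))
W=cam('wrist',o)
j=[.5717,-.0492,-.1552]
c,s=np.cos(j[2]),np.sin(j[2])
for a in(0,.13,):
  X=np.array([-.045*s*0-0.045*np.sin(a),.115+.045*np.cos(a)]); P=[j[0]+c*X[0]-s*X[1],j[1]+s*X[0]+c*X[1],.155];print(a,P,proj(P,W))
E
```

```text
time: 0.9
position: [0.5892, 0.1088, 0.1899]
ee_rot: [-2.221, -2.219, 0.006]
ft_force: [0.2, 0.0, -0.3]
gripper_width: 0.0401
[0.5892 0.1088 0.1899] 0.04014708533185119
0 [np.float64(0.5964324317613406), np.float64(0.10887690159909713), 0.155] [[263.0513 209.0892]]
0.13 [np.float64(0.5906103153097145), np.float64(0.10940348538047719), 0.155] [[254.0678 208.3126]]
```

View pics/w1.png

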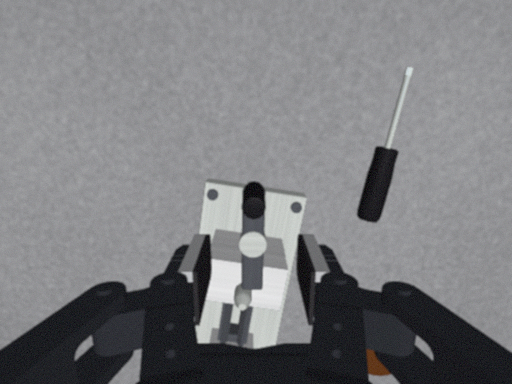

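The knob top is at (254,207), as predicted for a=0.13. I'll go down around it, close to a loose cage, and follow the arc.

```bash
python3 -m jog '[[0.1,0.1,3,0,0,0,4],[0.1,0.1,6.2,0,0,0,4],[0.1,0.1,6.2,0,0,0,2.4],[0.1,0.1,6.2,0,0,0,2.4],[0.1,0.1,6.2,0,0,0,2.4]]' && python3 -m jog '[[-0.05,-0.77,0,0,0,-9.8,2.4],[-0.22,-1.52,0,0,0,-19.6,2.4],[-0.52,-2.22,0,0,0,-29.3,2.4],[-0.93,-2.86,0,0,0,-39.1,2.4],[-1.45,-3.43,0,0,0,-48.9,2.4],[-2.06,-3.9,0,0,0,-58.7,2.4],[-2.73,-4.26,0,0,0,-68.4,2.4],[-3.46,-4.5,0,0,0,-78.2,2.4],[-4.22,-4.61,0,0,0,-88,2.4],[-4.22,-4.61,0,0,0,-88,2.4]]'
python3 - <<'E'
from h import *
cv2.imwrite('pics/sd2.png',cv2.resize(grab_frame('side')[110:290,180:360],None,fx=3,fy=3))
cv2.imwrite('pics/w2.png',grab_frame('wrist'))
E
```

```text
time: 1.58
position: [0.5933, 0.1109, 0.1318]
ee_rot: [2.22, 2.22, 0.004]
ft_force: [0.7, -0.0, 0.1]
gripper_width: 0.0236
time: 2.82
position: [0.5467, 0.0685, 0.1313]
ee_rot: [0.059, 3.139, 0.0]
ft_force: [-0.1, 0.1, -0.4]
gripper_width: 0.0245
```

View pics/sd2.png

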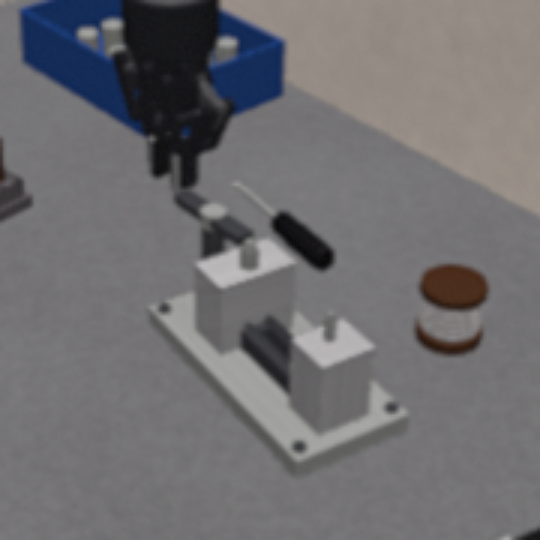

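View pics/w2.png

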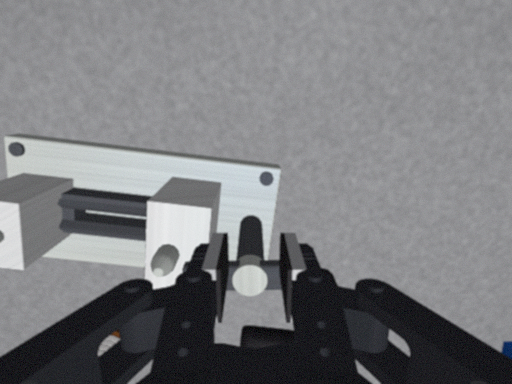

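The latch is now perpendicular to the jig at about 1.6 rad. The bar points to jig +x and is clear of the plate area. I'll lift and go above the rack.

```bash
python3 -m jog '[[0,0,-5,0,0,0,2.4],[0,3,-9,0,0,10,4],[0.4,8,-10,0,0,20,6],[0.8,13,-10,0,0,30,6],[1.2,18,-10,0,0,40,6],[1.6,23,-10,0,0,50,6],[1.7,27,-10,0,0,60,6],[1.7,28.6,-10,0,0,70,6],[1.7,28.6,-10,0,0,81,6],[1.7,28.6,-10,0,0,81,6]]'
python3 - <<'E'
from h import *
o=get_obs();print(o['position'],o['ee_rot'])
cv2.imwrite('pics/w3.png',grab_frame('wrist'))
E
```

```text
time: 4.18
position: [0.5386, 0.356, 0.2301]
ee_rot: [-2.08, -2.354, -0.0]
ft_force: [-0.1, -0.0, -0.5]
gripper_width: 0.0601
[0.5386 0.356  0.2301] [-2.0804 -2.3539 -0.0001]
```

View pics/w3.png

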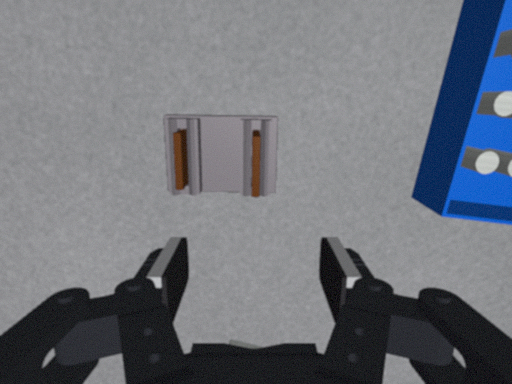

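Run:
```python
import cv2
im=cv2.imread("pics/w3.png")[105:205,155:290]
cv2.imwrite("pics/w3c.png",cv2.resize(im,None,fx=6-.0,fy=6,interpolation=cv2.INTER_CUBIC)[:600,:800])
```

```text
(no output)
```

View pics/w3c.png

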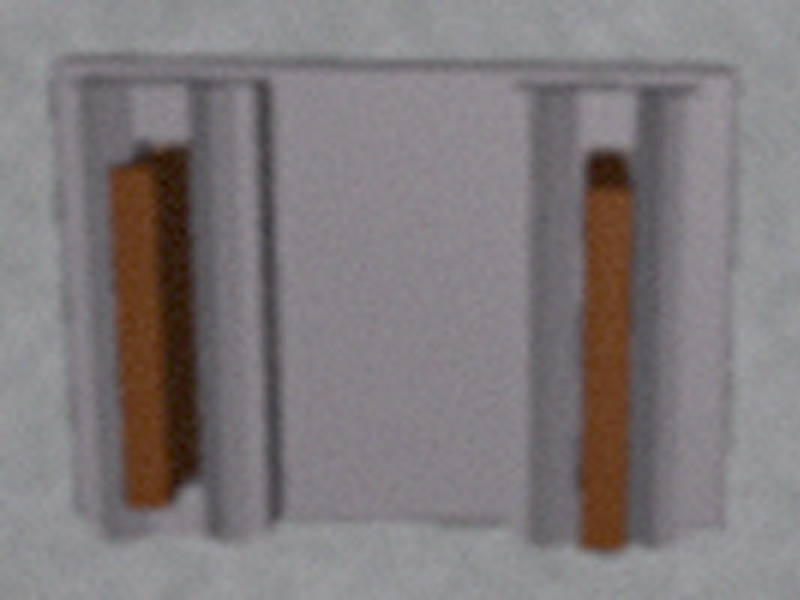

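Run:
```python
from h import *
o=get_obs();W=cam('wrist',o)
for n,z,q in(('tall',.083,[(256.25,136),(255.7,196.3)]),('short',.061,[(177.2,132.2),(179.6,189.2)])):
  P=onplane(q,z,W);d=P[0]-P[1];print(n,P.mean(0),np.hypot(*d[:2]),np.degrees(np.arctan2(-d[0],d[1])))
  M=Ro.from_rotvec(o['ee_rot']).as_matrix(); print('tool frame',(P.mean(0)-o['position'])@M, (P[0]-P[1])@M)
print('tool yaw: x axis',M[:,0],'y',M[:,1])
```

```text
tall [0.5418 0.3606 0.083 ] 0.05954067124065131 6.769723710924762
tool frame [0.0046 0.0037 0.1472] [0.0595 0.0004 0.    ]
short [0.4624 0.3519 0.061 ] 0.05964976687877559 5.984536441112495
tool frame [ 0.0058 -0.0762  0.1692] [0.0596 0.0012 0.    ]
tool yaw: x axis [-0.1241  0.9923  0.0001] y [0.9923 0.1241 0.0001]
```

The wrist measurement puts the tall board at (0.5418, 0.3606), already aligned with the jaws within 0.4°. The board spacing of 80 mm checks out. I'll descend and grip it.

```bash
python3 -m jog '[[0.46,0.37,5,0,0,0,4],[0.46,0.37,10,0,0,0,4],[0.46,0.37,13,0,0,0,4],[0.46,0.37,13,0,0,0,4],[0.46,0.37,13,0,0,0,4]]'
python3 - <<'E'
from h import *
o=get_obs();print(o['position'],o['ee_rot'])
cv2.imwrite('pics/w4.png',grab_frame('wrist'))
E
```

```text
time: 4.85
position: [0.5431, 0.3606, 0.1015]
ee_rot: [2.081, 2.353, 0.003]
ft_force: [-0.1, 0.2, -0.4]
gripper_width: 0.0399
[0.5431 0.3606 0.1015] [2.0806 2.3529 0.0034]
```

View pics/w4.png

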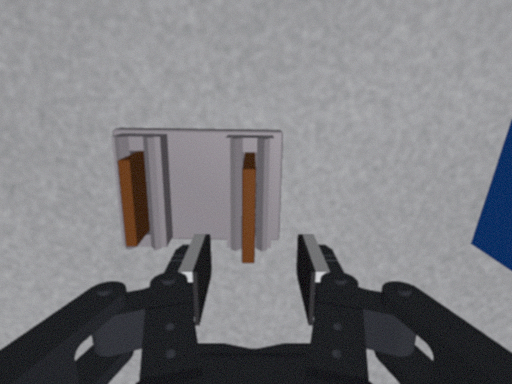

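Run:
```python
from h import *
o=get_obs();W=cam('wrist',o);M=Ro.from_rotvec(o['ee_rot']).as_matrix()
P=onplane([(249.5,167.5),(248.5,262)],.083,W);print(P,(P.mean(0)-o['position'])@M,(P[0]-P[1])@M)
```

```text
[[0.5387 0.3913 0.083 ]
 [0.5453 0.3313 0.083 ]] [ 0.0006 -0.0015  0.0192] [0.0603 0.0008 0.0001]
```

Only a 1.5 mm jaw-axis correction and a further 4.4 cm down are needed. Then I close at 40 N.

```bash
python3 -m jog '[[0.05,-0.15,2.5,0,0,0,4],[0.05,-0.15,4.3,0,0,0,4],[0.05,-0.15,4.3,0,0,0,4],[0.05,-0.15,4.3,0,0,0,2],[0.05,-0.15,4.3,0,0,0,0.5],[0.05,-0.15,4.3,0,0,0,0.5],[0.05,-0.15,4.3,0,0,0,0.5],[0.05,-0.15,4.3,0,0,0,0.5]]' 40
```

```text
time: 5.9
position: [0.5411, 0.3609, 0.058]
ee_rot: [2.081, 2.352, 0.003]
ft_force: [0.5, 0.5, 4.6]
gripper_width: 0.0053
```

Run:
```python
from h import *
cv2.imwrite('pics/w5.png',grab_frame('wrist'))
cv2.imwrite('pics/sd5.png',cv2.resize(grab_frame('side')[90:210,90:230],None,fx=5,fy=5))
```

```text
(no output)
```

View pics/w5.png

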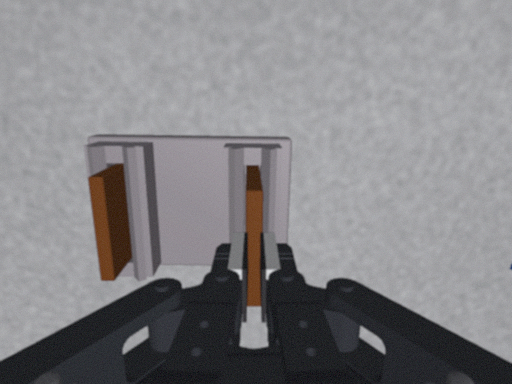

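View pics/sd5.png

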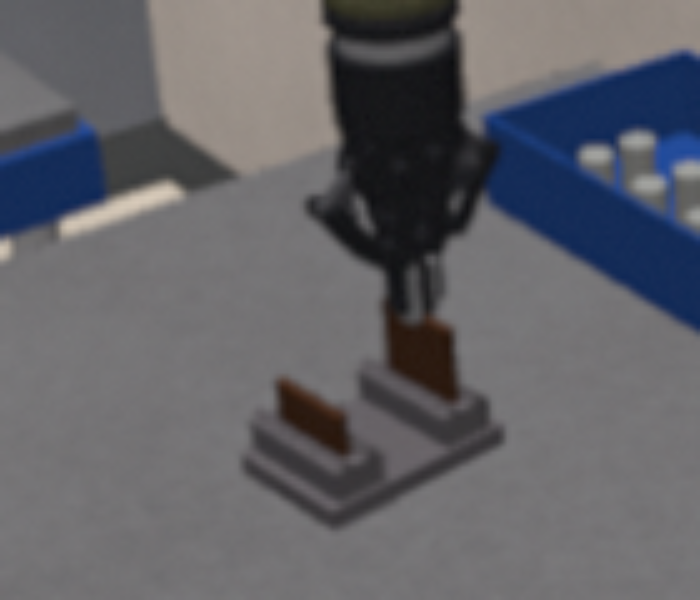

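The board is between the pads. I'll tighten the grip, lift and carry it high over the knob to the jig.

```bash
python3 -m jog '[[0,0,0,0,0,0,0],[0,0,0,0,0,0,0],[0,0,-3,0,0,0,0],[0,0,-8,0,0,0,0],[0,0,-13,0,0,0,0],[0,0,-18,0,0,0,0],[0,0,-18,0,0,0,0]]' 50 && python3 -m jog '[[-3,-0.2,0,0,0,2,0],[-8,-0.4,0,0,0,4,0],[-13,-0.7,0,0,0,6,0],[-18,-0.9,0,0,0,8,0],[-23,-1.2,0,0,0,10,0],[-28,-1.4,0,0,0,12,0],[-33,-1.7,0,0,0,14,0],[-38,-1.9,0,0,0,16,0],[-41,-2.05,0,0,0,16,0],[-41,-2.05,0,0,0,16,0]]'
python3 - <<'E'
from h import *
o=get_obs();print(o['position'],o['ee_rot'])
cv2.imwrite('pics/w6.png',grab_frame('wrist'))
E
```

```text
time: 6.88
position: [0.543, 0.362, 0.2422]
ee_rot: [2.079, 2.351, 0.014]
ft_force: [0.6, 0.0, -1.0]
gripper_width: 0.003
time: 8.12
position: [0.5691, -0.051, 0.2353]
ee_rot: [-2.391, -2.035, 0.004]
ft_force: [-0.3, 0.2, -1.4]
gripper_width: 0.0036
[ 0.5691 -0.051   0.2353] [-2.391  -2.0347  0.0037]
```

View pics/w6.png

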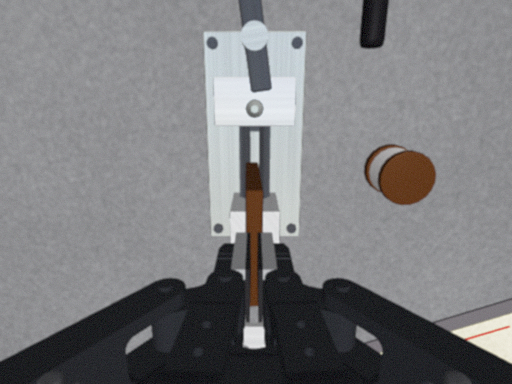

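In this picture the latch bar still points over the support, from (255,35) to (262,88), so the swing may not have held. I'll check before going on.

Run:
```python
from h import *
a=cv2.imread('pics/w2.png')[190:340,180:330]
b=grab_frame('scene')[150:260,200:310]
c=grab_frame('side')[160:270,220:330]
cv2.imwrite('pics/z.png',np.hstack([cv2.resize(x,(266,266),interpolation=cv2.INTER_CUBIC) for x in(a,b,c)]))
```

```text
(no output)
```

View pics/z.png

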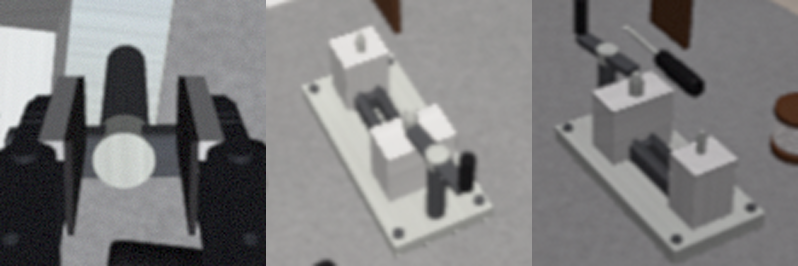

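The latch is still at about 0.13, so the cage never moved it. I suspect the real fingertip height, so I'll project the TCP and tip onto the pictures to check.

Run:
```python
from h import *
o=get_obs();M=Ro.from_rotvec(o['ee_rot']).as_matrix();p=o['position']
im=grab_frame('side'); D=cam('side'); S=cam('scene'); is_=grab_frame('scene'); 
out=[]
for im,C in((im,D),(is_,S)):
    im=cv2.resize(im,None,fx=4,fy=4,interpolation=cv2.INTER_CUBIC)
    for d,col in((.008,(0,0,255)),(-.011,(0,255,0)),(.043,(255,255,0)),(-.065,(255,0,255))):
        u=proj(p+M@[0,0,d],C)[0]*4; cv2.circle(im,tuple(int(v) for v in u),3,col,-1)
    c=(proj(p,C)[0]*4).astype(int); out.append(im[c[1]-200:c[1]+200,c[0]-180:c[0]+180])
cv2.imwrite('pics/tip.png',np.hstack(out))
```

```text
(no output)
```

View pics/tip.png

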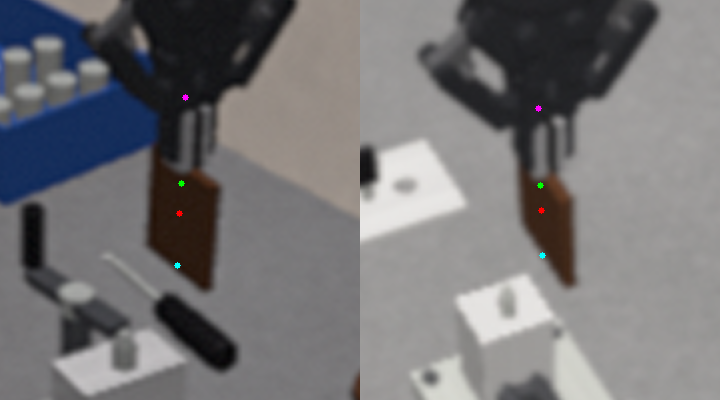

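The fingertips really sit about 20 mm behind the stated place: the board's bottom agrees with the TCP, but the tips only just overlap its top. So the cage passed over the knob without moving it, and the board is held only by its top edge. The latch has to be opened before the board goes home. I'll return the board to its rack slot, swing the latch deeper, then regrip the board lower.

```bash
python3 -m jog '[[4,-0.9,0,0,0,-2,0],[9,-2.1,0,0,0,-4,0],[14,-3.3,0,0,0,-6,0],[19,-4.4,0,0,0,-8,0],[24,-5.6,0,0,0,-10,0],[29,-6.8,0,0,0,-12,0],[34,-7.9,0,0,0,-14,0],[39,-9.1,0,0,0,-16,0],[39.98,-9.33,0,0,0,-16,0],[39.98,-9.33,0,0,0,-16,0]]' && python3 -m jog '[[0,0,5,0,0,0,0],[0,0,10,0,0,0,0],[0,0,12,0,0,0,0],[0,0,12,0,0,0,0],[0,0,12,0,0,0,0]]'
python3 - <<'E'
from h import *
o=get_obs();print(o['position'],o['ee_rot'])
cv2.imwrite('pics/w7.png',grab_frame('wrist'))
E
```

```text
time: 9.62
position: [0.5395, 0.3616, 0.2367]
ee_rot: [2.078, 2.355, -0.002]
ft_force: [-0.5, 0.1, -0.6]
gripper_width: 0.0032
time: 10.25
position: [0.5416, 0.3601, 0.1185]
ee_rot: [2.082, 2.351, 0.003]
ft_force: [0.2, 0.2, 0.1]
gripper_width: 0.0032
[0.5416 0.3601 0.1185] [2.0823 2.3511 0.0029]
```

View pics/w7.png

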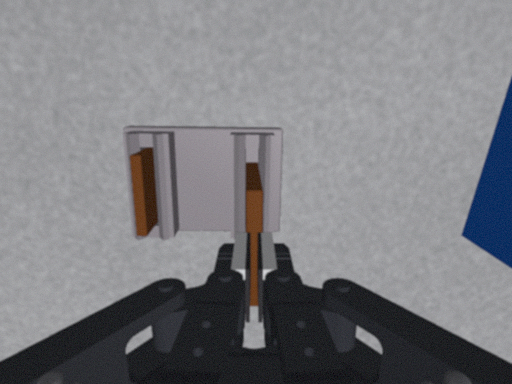

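The board hangs straight over its slot, so I'll lower the remaining 6 cm.

```bash
python3 -m jog '[[0,0,2,0,0,0,0],[0,0,3.5,0,0,0,0],[0,0,4.5,0,0,0,0],[0,0,5.2,0,0,0,0],[0,0,5.6,0,0,0,0],[0,0,6,0,0,0,0],[0,0,6,0,0,0,0]]'
```

```text
time: 11.18
position: [0.5415, 0.3609, 0.0582]
ee_rot: [2.081, 2.352, 0.003]
ft_force: [-0.3, -1.1, 4.5]
gripper_width: 0.0031
```

```bash
python3 -m jog '[[0,0,0,0,0,0,3],[0,0,0,0,0,0,4],[0,0,-4,0,0,0,4],[0,0,-9,0,0,0,4],[-4,0.3,-13,0,0,1,4],[-9,0.6,-13,0,0,3,4],[-14,1,-13,0,0,5,4],[-20,1.4,-13,0,0,7,4],[-25.5,1.75,-13,0,0,8.6,4],[-25.5,1.75,-13,0,0,8.6,4]]'
python3 - <<'E'
from h import *
o=get_obs();print(o['position'],o['ee_rot'])
cv2.imwrite('pics/w8.png',grab_frame('wrist'))
cv2.imwrite('pics/sc8.png',cv2.resize(grab_frame('scene')[270:350,330:430],None,fx=4,fy=4))
W=cam('wrist',o); print(proj([.5906,.1094,.155],W))
E
```

```text
time: 12.42
position: [0.5894, 0.1056, 0.1869]
ee_rot: [2.257, 2.184, -0.001]
ft_force: [0.7, 0.4, -0.3]
gripper_width: 0.0399
[0.5894 0.1056 0.1869] [ 2.2575  2.1836 -0.0015]
[[253.3257 205.1569]]
```

View pics/w8.png

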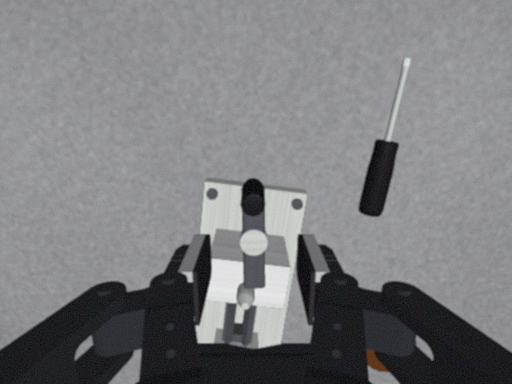

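View pics/sc8.png

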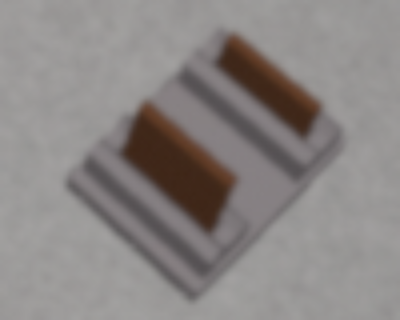

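The board is back home in the rack, and the knob is at (253,204) as predicted. I'll cage deeper this time.

```bash
python3 -m jog '[[0.35,0.1,3,0,0,0,4],[0.35,0.1,6,0,0,0,4],[0.35,0.1,8.3,0,0,0,4],[0.35,0.1,8.3,0,0,0,2.4],[0.35,0.1,8.3,0,0,0,2.4],[0.35,0.1,8.3,0,0,0,2.4]]'
python3 - <<'E'
from h import *
o=get_obs();print(o['position'],o['ee_rot'])
cv2.imwrite('pics/w9.png',grab_frame('wrist'))
cv2.imwrite('pics/sd9.png',cv2.resize(grab_frame('side')[110:230,190:310],None,fx=5,fy=5,interpolation=cv2.INTER_CUBIC))
E
```

```text
time: 13.28
position: [0.591, 0.1137, 0.1055]
ee_rot: [2.25, 2.19, 0.003]
ft_force: [0.3, -0.3, 0.3]
gripper_width: 0.024
[0.591  0.1137 0.1055] [2.2504 2.1899 0.0033]
```

View pics/w9.png

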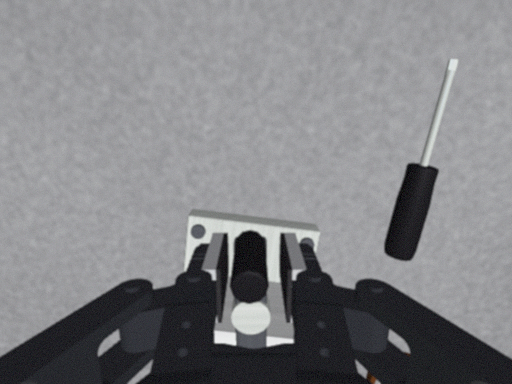

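View pics/sd9.png

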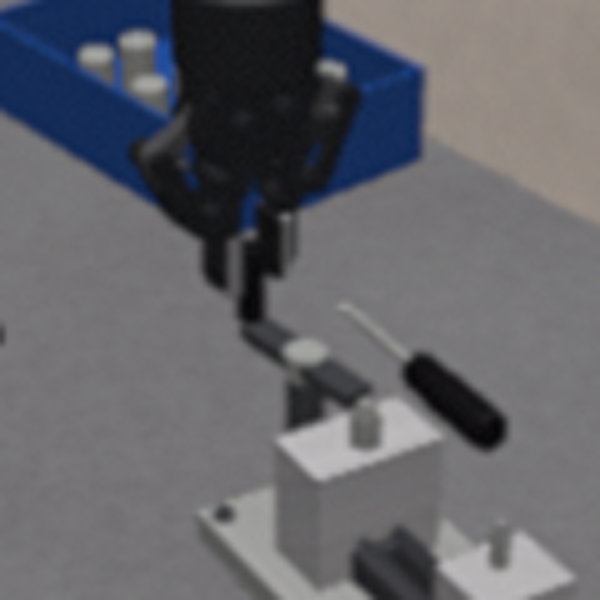

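The knob is between the pads with about 18 mm of engagement. I'll follow the arc with the radial offset corrected.

```bash
python3 -m jog '[[-0.35,-0.77,0.4,0,0,-9.8,2.4],[-0.55,-1.52,0.4,0,0,-19.6,2.4],[-0.85,-2.22,0.4,0,0,-29.3,2.4],[-1.25,-2.86,0.4,0,0,-39.1,2.4],[-1.75,-3.43,0.4,0,0,-48.9,2.4],[-2.35,-3.9,0.4,0,0,-58.7,2.4],[-3.05,-4.26,0.4,0,0,-68.4,2.4],[-3.8,-4.5,0.4,0,0,-78.2,2.4],[-4.5,-4.61,0.4,0,0,-88,2.4],[-4.5,-4.61,0.4,0,0,-88,2.4]]'
python3 - <<'E'
from h import *
cv2.imwrite('pics/w10.png',grab_frame('wrist'))
cv2.imwrite('pics/sd10.png',cv2.resize(grab_frame('side')[110:230,190:310],None,fx=5,fy=5,interpolation=cv2.INTER_CUBIC))
E
```

```text
time: 14.62
position: [0.5429, 0.0691, 0.1008]
ee_rot: [0.103, 3.139, 0.0]
ft_force: [0.4, 0.6, -0.3]
gripper_width: 0.0241
```

View pics/w10.png

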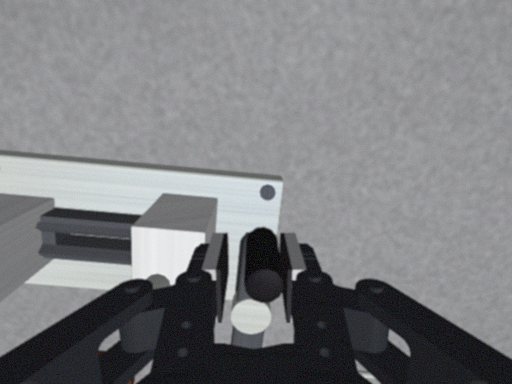

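View pics/sd10.png

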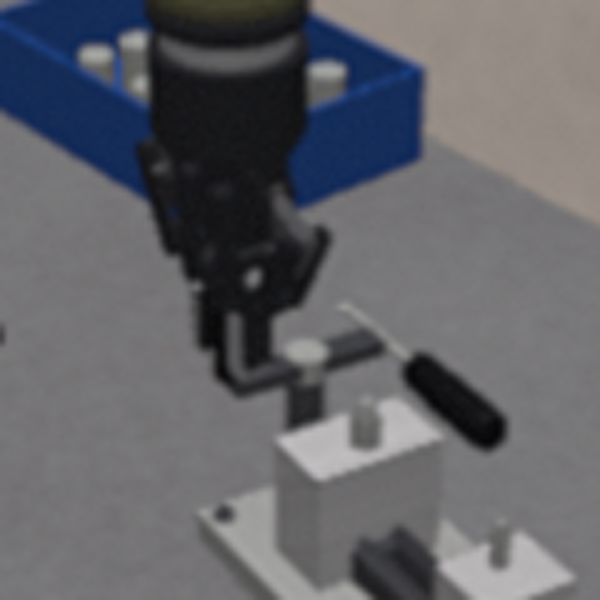

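The latch is now perpendicular, at about 1.55 rad. I'll lift straight up clear of the knob before any sideways move, then go back to the rack.

```bash
python3 -m jog '[[0,0,-5,0,0,0,2.6],[0,0,-10,0,0,0,2.6],[0,0,-11,0,0,0,2.6],[0,0,-11,0,0,0,4]]' && python3 -m jog '[[0.2,3,-2,0,0,9,4],[0.4,7,-2,0,0,18,4],[0.8,12,-2,0,0,27,4],[1.2,17,-2,0,0,36,4],[1.6,22,-2,0,0,45,4],[2,27,-2,0,0,55,4],[2.1,29.1,-2,0,0,65,4],[2.1,29.1,-2,0,0,75,4],[2.1,29.1,-2,0,0,79.1,4],[2.1,29.1,0,0,0,79.1,4]]'
python3 - <<'E'
from h import *
o=get_obs();print(o['position'],o['ee_rot'])
cv2.imwrite('pics/w11.png',grab_frame('wrist'))
cv2.imwrite('pics/sd11.png',cv2.resize(grab_frame('side')[130:280,190:340],None,fx=4,fy=4,interpolation=cv2.INTER_CUBIC))
E
```

```text
time: 15.22
position: [0.543, 0.0694, 0.2107]
ee_rot: [0.1, 3.138, -0.0]
ft_force: [0.6, -0.7, 0.1]
gripper_width: 0.0401
time: 16.48
position: [0.5399, 0.3614, 0.2087]
ee_rot: [-2.077, -2.357, 0.001]
ft_force: [0.1, 1.2, -0.6]
gripper_width: 0.0402
[0.5399 0.3614 0.2087] [-2.0768 -2.3571  0.001 ]
```

View pics/w11.png

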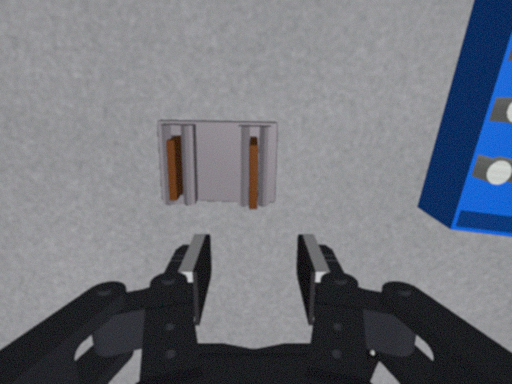

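View pics/sd11.png

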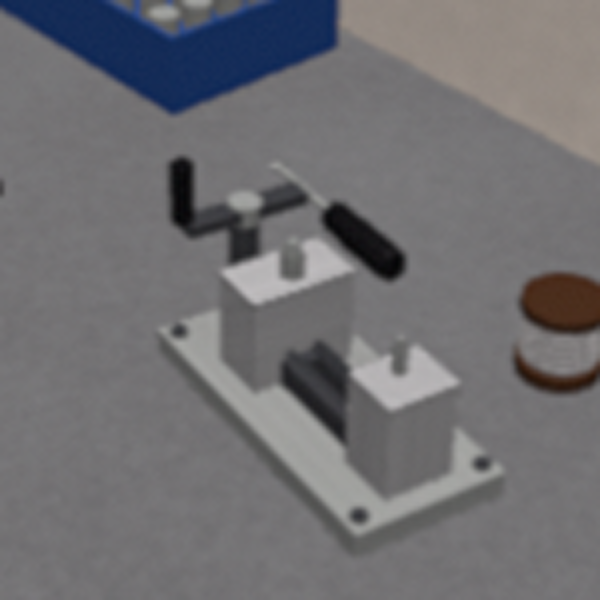

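The latch stays open, with its bar parallel to jig x. I'll descend and grip the board lower than before.

```bash
python3 -m jog '[[0,0.1,5,0,0,0,4],[0,0.1,10,0,0,0,4],[0,0.1,14,0,0,0,4],[0,0.1,16.2,0,0,0,4],[0,0.1,16.2,0,0,0,4],[0,0.1,16.2,0,0,0,1],[0,0.1,16.2,0,0,0,0],[0,0.1,16.2,0,0,0,0],[0,0.1,16.2,0,0,0,0],[0,0.1,16.2,0,0,0,0]]' 50
python3 - <<'E'
from h import *
cv2.imwrite('pics/w12.png',grab_frame('wrist'))
cv2.imwrite('pics/sd12.png',cv2.resize(grab_frame('side')[90:210,90:230],None,fx=5,fy=5))
E
```

```text
time: 17.82
position: [0.5417, 0.3618, 0.0496]
ee_rot: [2.075, 2.358, 0.004]
ft_force: [-1.2, 0.2, 5.6]
gripper_width: 0.0067
```

View pics/sd12.png

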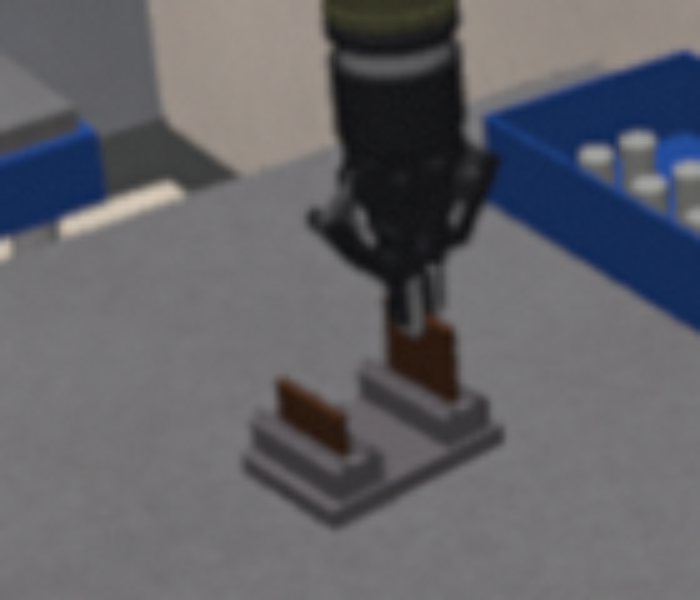

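View pics/w12.png

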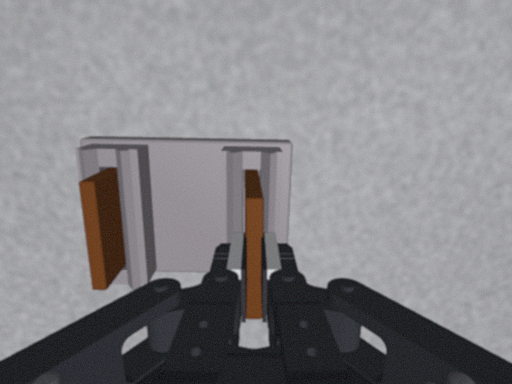

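```bash
python3 -m jog '[[0,0,-3,0,0,0,0],[0,0,-8,0,0,0,0],[0,0,-13,0,0,0,0],[0,0,-18,0,0,0,0],[0,0,-18,0,0,0,0]]' && python3 -m jog '[[-3,-0.2,0,0,0,2,0],[-8,-0.4,0,0,0,4,0],[-13,-0.7,0,0,0,6,0],[-18,-1,0,0,0,8,0],[-23,-1.3,0,0,0,10,0],[-28,-1.5,0,0,0,12,0],[-33,-1.8,0,0,0,14,0],[-38,-2.1,0,0,0,16.2,0],[-41.1,-2.24,0,0,0,16.2,0],[-41.1,-2.24,0,0,0,16.2,0]]' && python3 -m jog '[[0,0,0,0,0,0,0],[0,0,0,0,0,0,0]]'
python3 - <<'E'
from h import *
o=get_obs();print(o['position'],o['ee_rot'])
im=grab_frame('wrist');cv2.imwrite('pics/w13.png',im)
cv2.imwrite('pics/w13c.png',cv2.resize(im[0:200,180:330],None,fx=3,fy=3,interpolation=cv2.INTER_CUBIC))
cv2.imwrite('pics/w13d.png',cv2.resize(im[150:350,180:330],None,fx=3,fy=3,interpolation=cv2.INTER_CUBIC))
E
```

```text
time: 18.55
position: [0.5439, 0.3628, 0.2339]
ee_rot: [2.073, 2.356, 0.016]
ft_force: [-0.3, -0.3, -1.3]
gripper_width: 0.0063
time: 19.8
position: [0.5703, -0.0516, 0.2268]
ee_rot: [-2.39, -2.037, 0.003]
ft_force: [0.9, 0.0, -0.5]
gripper_width: 0.0064
time: 20.05
position: [0.5706, -0.0481, 0.2277]
ee_rot: [-2.385, -2.043, 0.0]
ft_force: [-0.2, 0.2, -0.6]
gripper_width: 0.0064
[ 0.5706 -0.0481  0.2277] [-2.3851 -2.0434  0.0004]
```

View pics/w13c.png

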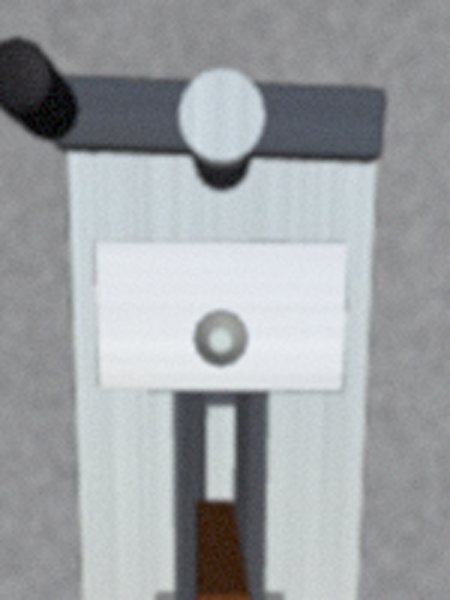

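View pics/w13d.png

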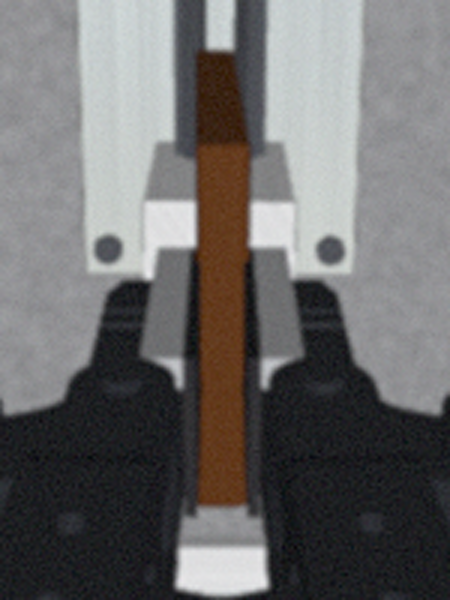

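The latch is open. The board hangs aligned with the slot. I'll refit the jig from this view and compute the board's offset.

Run:
```python
from h import *
o=get_obs();W=cam('wrist',o);M=Ro.from_rotvec(o['ee_rot']).as_matrix();p0=o['position']
L=[(-37,85,90),(37,85,90),(-37,42,90),(37,42,90),(0,58,115),(-55,-100,20),(55,-100,20),(-25,-42,90),(25,-42,90)]
q=[(212.3,80.7),(295.7,80.7),(213.3,129.3),(294.3,129.3),(253.5,114),(209.3,241),(297.3,241),(228.3,216.7),(279,216.7)]
p,r=fit([(W,L,q)],[.5717,-.0492,-.155]);print('jig',p);print(r.T)
Z=p0[2]
top=onplane([(254.2,197.7),(254.2,318.3)],Z+.0334,W);bot=onplane([(252.3,166.7)],Z-.0346,W)
print('board top tool',(top-p0)@M,'bot far',(bot-p0)@M)
c=top.mean(0)
jx=np.array([np.cos(p[2]),np.sin(p[2])]);jy=np.array([-jx[1],jx[0]])
d=p[:2]-c[:2];print('board->slot world',d,'in jig',d@jx,d@jy,'in tool',np.r_[d,0]@M)
print('tool yaw',np.arctan2(M[1,1],M[0,1]),'board yaw',np.arctan2(-(top[0]-top[1])[0],(top[0]-top[1])[1]))
```

```text
jig [ 0.5719 -0.049  -0.1549]
[[-0.6127  0.2976 -0.0715 -0.0375  0.3223 -0.4211  0.7276 -0.1631  0.0204]
 [-0.3483 -0.1825  0.6652  0.8118 -0.6621  0.0992  0.2288 -0.1397 -0.0618]]
board top tool [[ 0.0289  0.0013 -0.0334]
 [-0.0311  0.0014 -0.0334]] bot far [[0.0283 0.0003 0.0346]]
board->slot world [-0.      0.0003] in jig -9.889012489062426e-05 0.0003311404716918974 in tool [ 0.0003 -0.0001  0.    ]
tool yaw -0.15375924203845995 board yaw -0.15252449748055974
```

Offsets are within 1 mm, so I'll lower into the slot, slowing at the mouth.

```bash
python3 -m jog '[[0,0.05,5,0,0,0,0],[0,0.05,10,0,0,0,0],[0,0.05,13.5,0,0,0,0],[0,0.05,13.5,0,0,0,0],[0,0.05,13.5,0,0,0,0]]'
python3 - <<'E'
from h import *
cv2.imwrite('pics/w14.png',grab_frame('wrist'))
E
```

```text
time: 20.72
position: [0.5727, -0.049, 0.0944]
ee_rot: [2.385, 2.042, 0.002]
ft_force: [-0.3, -0.8, -0.1]
gripper_width: 0.0062
```

View pics/w14.png

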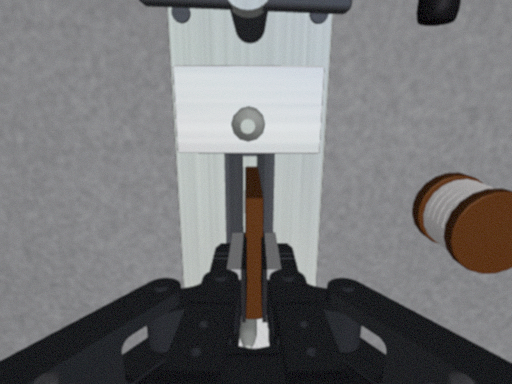

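```bash
python3 -m jog '[[0,-0.12,1,0,0,0,0],[0,-0.12,2,0,0,0,0],[0,-0.12,2.6,0,0,0,0],[0,-0.12,3.2,0,0,0,0],[0,-0.12,3.6,0,0,0,0],[0,-0.12,3.9,0,0,0,0],[0,-0.12,3.9,0,0,0,0]]'
```

```text
time: 21.65
position: [0.5707, -0.0493, 0.0546]
ee_rot: [2.387, 2.042, 0.001]
ft_force: [-1.2, -0.1, 4.4]
gripper_width: 0.0062
```

```bash
python3 -m jog '[[0,0,0.2,0,0,0,0],[0,0,0.2,0,0,0,0]]'; python3 -m jog '[[0,0,0,0,0,0,2],[0,0,0,0,0,0,3],[0,0,0,0,0,0,3],[0,0,-3,0,0,0,3],[0,0,-7,0,0,0,4],[0,0,-12,0,0,0,5],[0,0,-16,0,0,0,5],[0,0,-16,0,0,0,5]]';python3 - <<'E'
from h import *
o=get_obs();W=cam('wrist',o);print(o['position'],o['ee_rot'])
im=grab_frame('wrist');cv2.imwrite('pics/w15.png',im)
cv2.imwrite('pics/w15c.png',cv2.resize(im[60:260,180:330],None,fx=3,fy=3,interpolation=cv2.INTER_CUBIC))
cv2.imwrite('pics/sd15.png',cv2.resize(grab_frame('side')[150:270,220:340],None,fx=5,fy=5,interpolation=cv2.INTER_CUBIC))
p=[.5719,-.049,-.1549];c,s=np.cos(p[2]),np.sin(p[2])
f=lambda x,y,z:[p[0]+c*x-s*y,p[1]+s*x+c*y,z]
print(proj([f(0,.03,.088),f(0,-.03,.088),f(0,.03,.098),f(0,-.03,.098)],W))
E
```

```text
time: 21.9
position: [0.5716, -0.0494, 0.0545]
ee_rot: [2.385, 2.041, 0.003]
ft_force: [-1.6, 0.4, 14.4]
gripper_width: 0.006
time: 22.9
position: [0.573, -0.0496, 0.2158]
ee_rot: [2.383, 2.039, 0.008]
ft_force: [-1.1, 0.9, -0.5]
gripper_width: 0.0496
[ 0.573  -0.0496  0.2158] [2.3826 2.0385 0.008 ]
[[249.7821 143.3573]
 [249.9637 207.13  ]
 [249.7586 144.9123]
 [249.9472 210.6277]]
```

View pics/w15c.png

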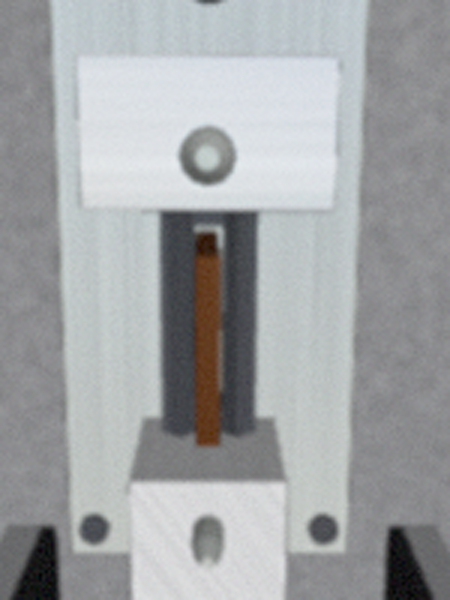

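View pics/sd15.png

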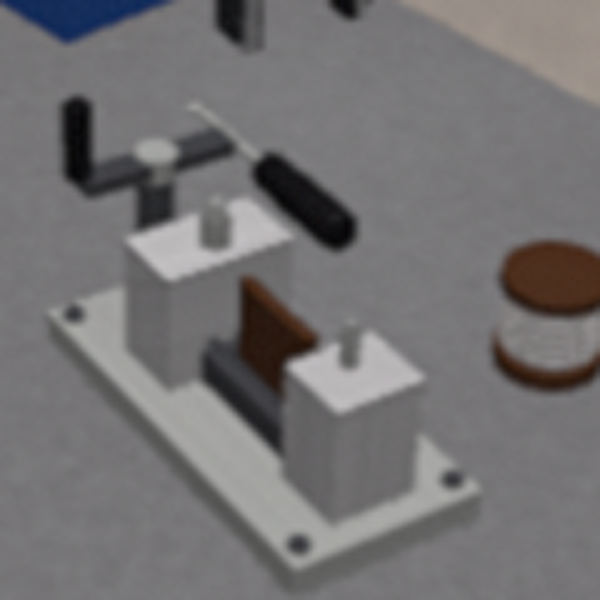

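The board's top edge runs from (249,145) to (249,208), matching the predicted home position within about 1 px, and it is released. Next is the plate: I'll turn the jaws 90° across the blade and hover over it.

```bash
python3 -m jog '[[-3,0.3,-2,0,0,-9,6],[-7,0.7,-2,0,0,-18,6],[-12,1.2,-2,0,0,-27,6],[-17,1.7,-2,0,0,-36,6],[-22,2.2,-2,0,0,-46,6],[-26,2.6,-2,0,0,-56,6],[-28.1,2.8,-2,0,0,-66,6],[-28.1,2.8,-2,0,0,-76,6],[-28.1,2.8,-2,0,0,-85,6],[-28.1,2.8,-2,0,0,-89.8,6]]' && python3 -m jog '[[0,0,0,0,0,0,6],[0,0,0,0,0,0,6]]'
python3 - <<'E'
from h import *
o=get_obs();W=cam('wrist',o);print(o['position'],o['ee_rot'],o['q'])
im=grab_frame('wrist');cv2.imwrite('pics/w16.png',im)
E
```

```text
time: 24.25
position: [0.5532, -0.3305, 0.229]
ee_rot: [-0.244, -3.127, -0.004]
ft_force: [-0.4, -0.2, -0.1]
gripper_width: 0.0601
time: 24.5
position: [0.5539, -0.3307, 0.2306]
ee_rot: [-0.251, -3.129, -0.002]
ft_force: [-0.7, 0.3, -0.3]
gripper_width: 0.06
[ 0.5539 -0.3307  0.2306] [-0.2512 -3.1292 -0.0021] [-0.6037  0.3912  1.3135  0.      1.4395 -2.0143]
```

View pics/w16.png

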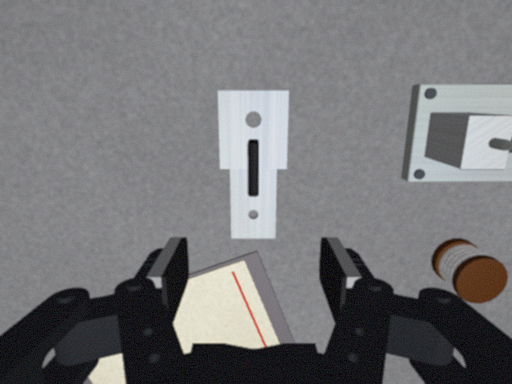

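Run:
```python
import cv2
im=cv2.imread('pics/w16.png')[85:245,210:300]
cv2.imwrite('pics/w16c.png',cv2.resize(im,None,fx=3.7,fy=3.7,interpolation=cv2.INTER_CUBIC))
```

```text
(no output)
```

View pics/w16c.png

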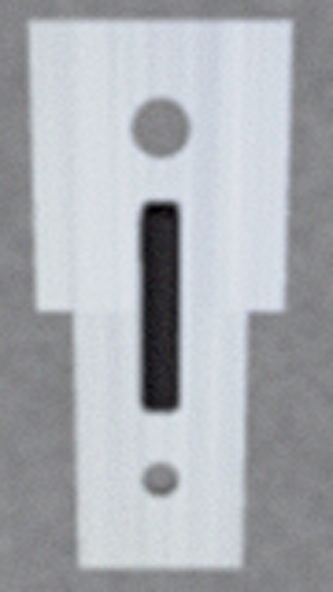

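Run:
```python
from h import *
o=get_obs();W=cam('wrist',o);M=Ro.from_rotvec(o['ee_rot']).as_matrix();p0=o['position']
L=[(-40,90,8),(40,90,8),(-28,-90,8),(28,-90,8),(-40,0,8),(40,0,8),(0,58,8),(0,-58,8),(0,-22,53)]
q=[(217.6,90.4),(289.2,90.4),(231.4,238.5),(275.4,238.5),(219.7,169.1),(287,169.1),(253.2,119.3),(253.2,214.5),(253.3,195.5)]
p,r=fit([(W,L,q)],[.565,-.333,1.41]);print('plate',p);print(r.T)
c,s=np.cos(p[2]),np.sin(p[2]); g=np.array([p[0]-s*.008,p[1]+c*.008,.038])
print('grip',g,'tool',(g-p0)@M,'tool yaw',np.arctan2(M[1,1],M[0,1]),M[:,:2].T)
```

```text
plate [ 0.5684 -0.3326  1.4114]
[[ 0.3559 -0.5139  0.05   -0.1919  0.439  -0.4899  0.1258  0.1296  0.0397]
 [ 0.3323  0.3455 -0.7657 -0.7766 -0.3327 -0.3356  0.3272 -0.3526  1.5565]]
grip [ 0.5605 -0.3313  0.038 ] tool [-0.0068  0.0004  0.193 ] tool yaw 1.4108910078493102 [[-0.9872  0.1592  0.0017]
 [ 0.1592  0.9872  0.0008]]
```

The tool is aligned with the plate within 0.001 rad. I'll descend in stages, checking the fingertip height against the blade.

```bash
python3 -m jog '[[-0.3,0.04,5,0,0,0,5],[-0.68,0.04,10,0,0,0,4],[-0.68,0.04,15,0,0,0,4],[-0.68,0.04,18.5,0,0,0,4],[-0.68,0.04,20.5,0,0,0,3],[-0.68,0.04,20.5,0,0,0,3],[-0.68,0.04,20.5,0,0,0,3]]'
python3 - <<'E'
from h import *
o=get_obs();W=cam('wrist',o);print(o['position'],o['ee_rot'],o['ft_force'])
im=grab_frame('wrist');cv2.imwrite('pics/w17.png',im)
u=proj(o['position'],cam('side'))[0].astype(int);v=proj(o['position'],cam('scene'))[0].astype(int)
a=grab_frame('side')[u[1]-60:u[1]+30,u[0]-45:u[0]+45];b=grab_frame('scene')[v[1]-60:v[1]+30,v[0]-45:v[0]+45]
cv2.imwrite('pics/x17.png',np.hstack([cv2.resize(x,(400,400),interpolation=cv2.INTER_CUBIC) for x in(a,b)]))
E
```

```text
time: 25.42
position: [0.562, -0.3323, 0.0279]
ee_rot: [0.249, 3.13, -0.001]
ft_force: [1.0, 0.1, 0.4]
gripper_width: 0.0296
[ 0.562  -0.3323  0.0279] [ 0.2495  3.1304 -0.0012] [0.9838 0.121  0.379 ]
```

View pics/w17.png

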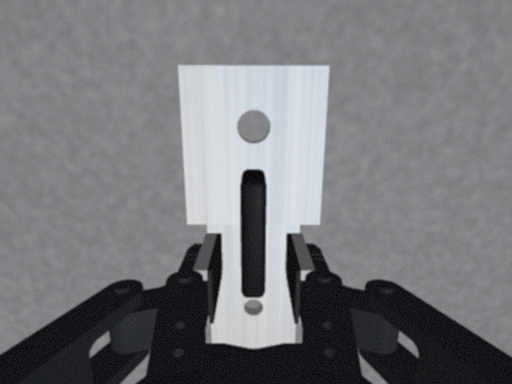

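View pics/x17.png

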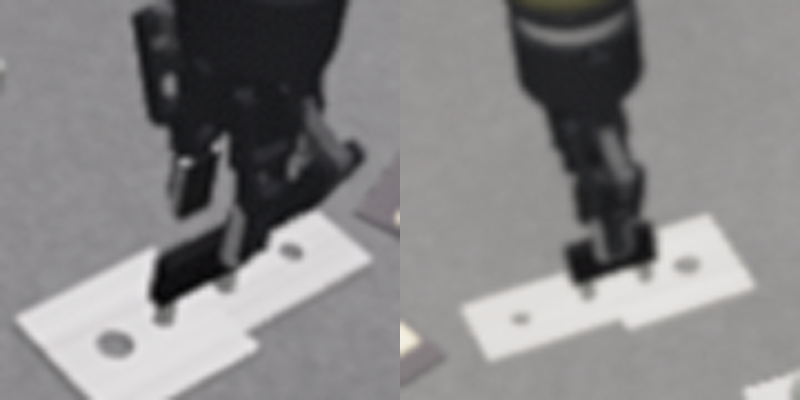

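Run:
```python
from h import *
o=get_obs();M=Ro.from_rotvec(o['ee_rot']).as_matrix();p=o['position'];w=o['gripper_width']/2
out=[]
for n in('side','scene','wrist'):
    C=cam(n,o);im=cv2.resize(grab_frame(n),None,fx=5,fy=5,interpolation=cv2.INTER_CUBIC)
    for d,col in((0,(0,0,255)),(-.02,(0,255,0)),(-.035,(255,255,0))):
        for sx in(-1,1):
            for sy in(-1,1):
                u=proj(p+M@[sx*.011,sy*w,d],C)[0]*5; cv2.circle(im,tuple(int(v) for v in u),2,col,-1)
    c=(proj(p+M@[0,0,-.02],C)[0]*5).astype(int)
    if n=='wrist': im=cv2.resize(im,None,fx=.4,fy=.4); c=(c*.4).astype(int)
    out.append(im[c[1]-150:c[1]+150,c[0]-130:c[0]+130])
cv2.imwrite('pics/t18.png',np.hstack(out))
```

```text
(no output)
```

View pics/t18.png

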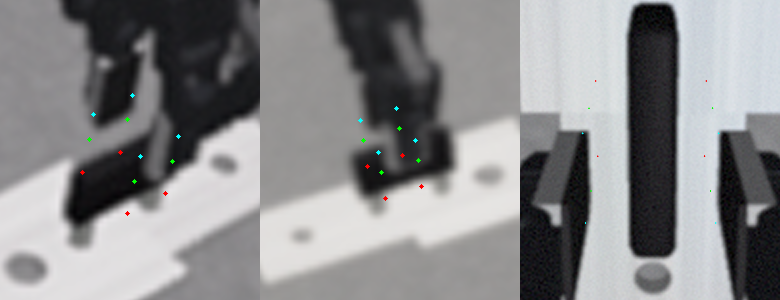

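The side and scene overlays put the fingertips about 20 mm behind the TCP. I'll lower 1.9 cm more so the pads cover the blade, then close.

```bash
python3 -m jog '[[0.1,0,1,0,0,0,3],[0.1,0,1.9,0,0,0,3],[0.1,0,1.9,0,0,0,3],[0.1,0,1.9,0,0,0,1.5],[0.1,0,1.9,0,0,0,0.5],[0.1,0,1.9,0,0,0,0],[0.1,0,1.9,0,0,0,0],[0.1,0,1.9,0,0,0,0]]' 80
python3 - <<'E'
from h import *
o=get_obs();W=cam('wrist',o);print(o['position'],o['ee_rot'],o['ft_force'])
u=proj(o['position'],cam('side'))[0].astype(int);v=proj(o['position'],cam('scene'))[0].astype(int)
a=grab_frame('side')[u[1]-60:u[1]+30,u[0]-45:u[0]+45];b=grab_frame('scene')[v[1]-60:v[1]+30,v[0]-45:v[0]+45]
cv2.imwrite('pics/x19.png',np.hstack([cv2.resize(x,(400,400),interpolation=cv2.INTER_CUBIC) for x in(a,b)]))
E
```

```text
time: 26.72
position: [0.5605, -0.3318, 0.0081]
ee_rot: [0.249, 3.131, -0.0]
ft_force: [0.4, -1.6, -3.2]
gripper_width: 0.0103
[ 0.5605 -0.3318  0.0081] [ 0.2492  3.1313 -0.0004] [ 0.3877 -1.6139 -3.2231]
```

View pics/x19.png

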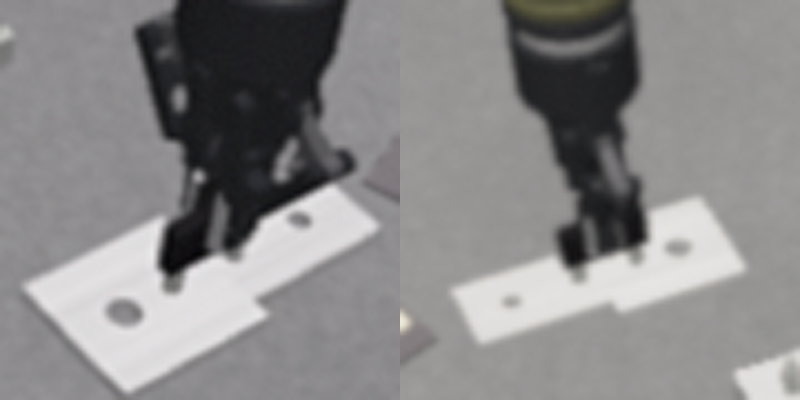

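The blade is gripped at its centre, opening 10.3 mm. I'll lift and verify it's level.

```bash
python3 -m jog '[[0,0,-0.7,0,0,0,0],[0,0,-2.5,0,0,0,0],[0,0,-5.5,0,0,0,0],[0,0,-9,0,0,0,0],[0,0,-13,0,0,0,0],[0,0,-17,0,0,0,0],[0,0,-20,0,0,0,0],[0,0,-21.5,0,0,0,0],[0,0,-21.5,0,0,0,0]]'
python3 - <<'E'
from h import *
o=get_obs();print(o['position'],o['ee_rot'])
cv2.imwrite('pics/w20.png',grab_frame('wrist'))
u=proj(o['position'],cam('side'))[0].astype(int)
cv2.imwrite('pics/x20.png',cv2.resize(grab_frame('side')[max(u[1]-60,0):u[1]+60,u[0]-60:u[0]+60],None,fx=4,fy=4))
E
```

```text
time: 27.95
position: [0.5606, -0.3318, 0.2246]
ee_rot: [0.249, 3.129, -0.002]
ft_force: [0.5, -0.1, -4.9]
gripper_width: 0.0106
[ 0.5606 -0.3318  0.2246] [ 0.249   3.1295 -0.0019]
```

View pics/w20.png

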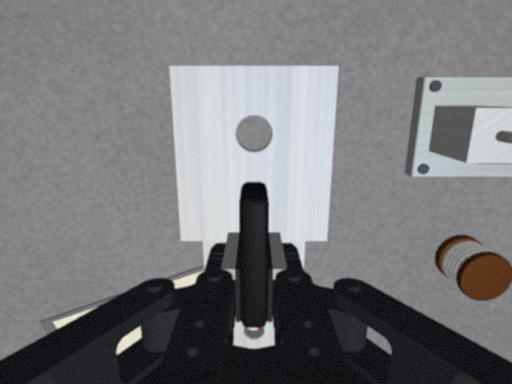

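View pics/x20.png

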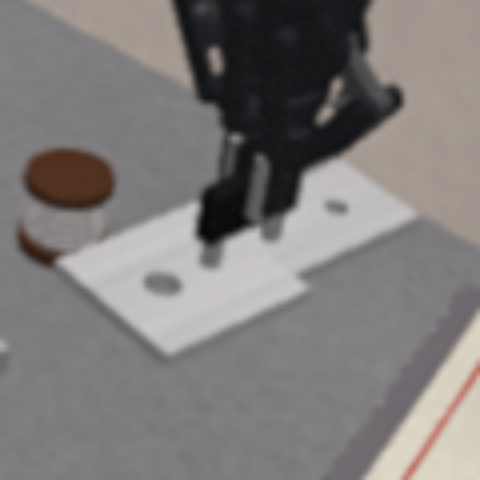

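Run:
```python
import cv2
im=cv2.imread('pics/w20.png')[55:255,160:350]
cv2.imwrite('pics/w20c.png',cv2.resize(im,None,fx=3,fy=3,interpolation=cv2.INTER_CUBIC))
```

```text
(no output)
```

View pics/w20c.png

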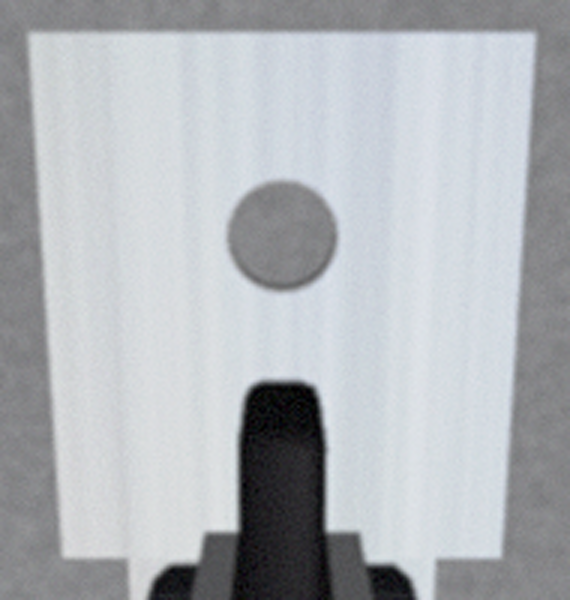

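Run:
```python
from h import *
m=camera_model('wrist');_,_,K,D=cam('wrist')
L=np.array([(-40,90,8),(40,90,8),(-40,0,8),(40,0,8),(0,58,8)],float)/1000
q=np.array([(169.3,65.7),(339,65.7),(180.7,241),(327.7,241),(254,133.3)])
T=m['tool_from_camera']
for ok,rv,tv,e in zip(*[[x] for x in [1]],*[[a] for a in cv2.solvePnP(L,q,K,D)[1:]],[0]):
    A=np.eye(4);A[:3,:3]=cv2.Rodrigues(rv)[0];A[:3,3]=tv.ravel();B=T@A
    print('plate axes in tool\n',B[:3,:3],'\ngrip in tool',B@[0,.008,.038,1], 'underside origin',B[:3,3])
    print((cv2.projectPoints(L,rv,tv,K,D)[0].reshape(-1,2)-q).T)
```

```text
plate axes in tool
 [[ 0.0013  1.      0.0052]
 [ 1.     -0.0013 -0.0019]
 [-0.0019  0.0052 -1.    ]] 
grip in tool [ 0.0011  0.0008 -0.032   1.    ] underside origin [-0.0071  0.0009  0.006 ]
[[ 0.1726 -0.1917  0.1737 -0.2714  0.1097]
 [-0.2441 -0.3723  0.0767  0.1053  0.4842]]
```

The plate is level within 0.005 rad and well centred. I'll carry it gently over the jig with the 90° turn.

```bash
python3 -m jog '[[0.2,1.5,0,0,0,5,0],[0.5,4,0,0,0,14,0],[0.9,7.5,0,0,0,24,0],[1.3,11,0,0,0,34,0],[1.7,14.5,0,0,0,44,0],[2.1,18,0,0,0,54,0],[2.5,21.5,0,0,0,64,0],[2.9,25,0,0,0,74,0],[3.2,27.5,0,0,0,83,0],[3.4,28.8,0,0,0,89.8,0]]' && python3 -m jog '[[0,0,0,0,0,0,0],[0,0,0,0,0,0,0],[0,0,0,0,0,0,0]]'
python3 - <<'E'
from h import *
o=get_obs();print(o['position'],o['ee_rot'],o['ft_force'])
cv2.imwrite('pics/w21.png',grab_frame('wrist'))
cv2.imwrite('pics/x21.png',np.hstack([cv2.resize(grab_frame('side')[110:270,190:350],None,fx=2.5,fy=2.5),cv2.resize(grab_frame('scene')[90:250,170:330],None,fx=2.5,fy=2.5)]))
E
```

```text
time: 29.3
position: [0.5708, -0.0401, 0.221]
ee_rot: [-2.387, -2.037, 0.004]
ft_force: [0.2, -0.4, -4.1]
gripper_width: 0.0105
time: 29.68
position: [0.5721, -0.0427, 0.2226]
ee_rot: [-2.387, -2.042, 0.001]
ft_force: [-0.3, -0.1, -4.5]
gripper_width: 0.0103
[ 0.5721 -0.0427  0.2226] [-2.3866 -2.0423  0.0012] [-0.2549 -0.149  -4.4758]
```

View pics/w21.png

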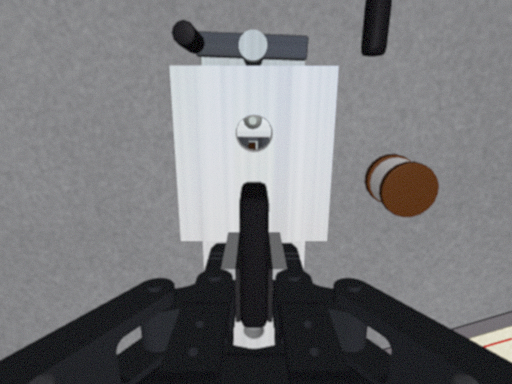

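View pics/x21.png

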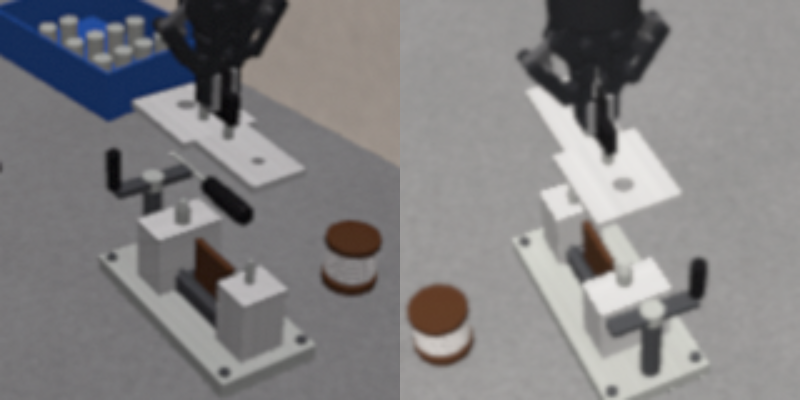

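The wide end is over the thick pin, and the pin shows through the hole at (252,121). I'll lower to just above the pins and check again.

```bash
python3 -m jog '[[0.1,0,2,0,0,0,0],[0.1,0.03,5,0,0,0,0],[0.1,0.03,7,0,0,0,0],[0.1,0.03,8.2,0,0,0,0],[0.1,0.03,8.2,0,0,0,0],[0.1,0.03,8.2,0,0,0,0],[0.1,0.03,8.2,0,0,0,0]]'
python3 - <<'E'
from h import *
o=get_obs();print(o['position'],o['ee_rot'],o['ft_force'])
im=grab_frame('wrist');cv2.imwrite('pics/w22c.png',cv2.resize(im[60:260,160:350],None,fx=3,fy=3,interpolation=cv2.INTER_CUBIC))
cv2.imwrite('pics/x22.png',np.hstack([cv2.resize(grab_frame('side')[140:270,220:350],None,fx=3,fy=3),cv2.resize(grab_frame('scene')[120:250,190:320],None,fx=3,fy=3)]))
W=cam('wrist',o);p=[.5719,-.049,-.1549];c,s=np.cos(p[2]),np.sin(p[2])
f=lambda x,y,z:[p[0]+c*x-s*y,p[1]+s*x+c*y,z]
print('pin tip pred px',proj([f(0,.058,.115),f(0,.058,.104)],W))
E
```

```text
time: 30.7
position: [0.5736, -0.0411, 0.1422]
ee_rot: [2.386, 2.041, 0.002]
ft_force: [0.1, -0.7, -3.6]
gripper_width: 0.0106
[ 0.5736 -0.0411  0.1422] [2.3858 2.0413 0.0023] [ 0.1149 -0.7394 -3.6254]
pin tip pred px [[250.7823 132.9958]
 [250.8673 131.1364]]
```

View pics/w22c.png

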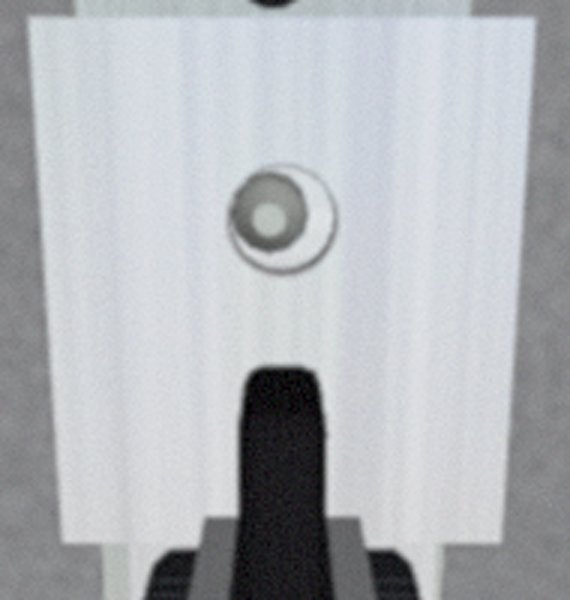

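View pics/x22.png

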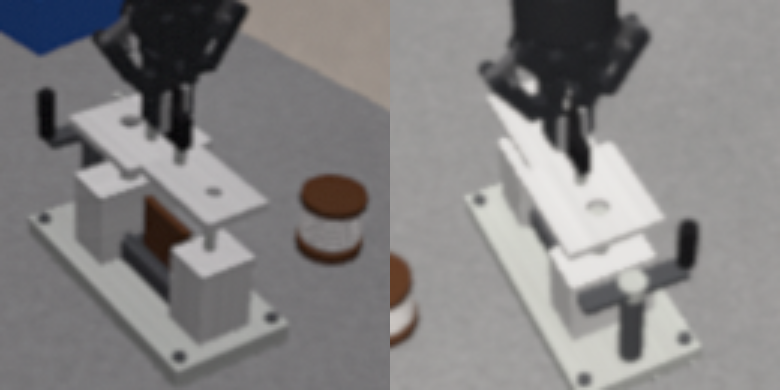

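Run:
```python
from h import *
o=get_obs();W=cam('wrist',o);M=Ro.from_rotvec(o['ee_rot']).as_matrix()
h=onplane([(254.3,132.7)],.143,W)[0];t=onplane([(249.3,132.7)],.115,W)[0];c=onplane([(160+268.5/3,60+211/3)],.104,W)[0]
print('hole',h,'tip',t,'pin shoulder',c);print('tool shift',(t-h)@M,(c-h)@M,'tool yaw',np.arctan2(M[1,1],M[0,1]))
```

```text
hole [0.5827 0.0112 0.143 ] tip [0.5795 0.0088 0.115 ] pin shoulder [0.5796 0.0091 0.104 ]
tool shift [-0.0029 -0.0028  0.028 ] [-0.0026 -0.0028  0.039 ] tool yaw -0.15524877798903933
```

I'll shift −2.8 mm in both tool x and y, lower a bit, and look again.

```bash
python3 -m jog '[[-0.28,-0.28,0,0,0,0,0],[-0.28,-0.28,0.7,0,0,0,0],[-0.28,-0.28,1.2,0,0,0,0],[-0.28,-0.28,1.2,0,0,0,0],[-0.28,-0.28,1.2,0,0,0,0]]'
python3 - <<'E'
from h import *
o=get_obs();print(o['position'],o['ee_rot'],o['ft_force'])
im=grab_frame('wrist');cv2.imwrite('pics/w23c.png',cv2.resize(im[100:170,210:300],None,fx=8,fy=8,interpolation=cv2.INTER_CUBIC))
cv2.imwrite('pics/x23.png',np.hstack([cv2.resize(grab_frame('side')[140:270,220:350],None,fx=3,fy=3),cv2.resize(grab_frame('scene')[120:250,190:320],None,fx=3,fy=3)]))
E
```

```text
time: 31.48
position: [0.5696, -0.0433, 0.1289]
ee_rot: [-2.387, -2.042, 0.0]
ft_force: [0.3, -0.0, -3.9]
gripper_width: 0.0098
[ 0.5696 -0.0433  0.1289] [-2.387  -2.0423  0.0002] [ 0.3337 -0.0401 -3.9389]
```

View pics/w23c.png

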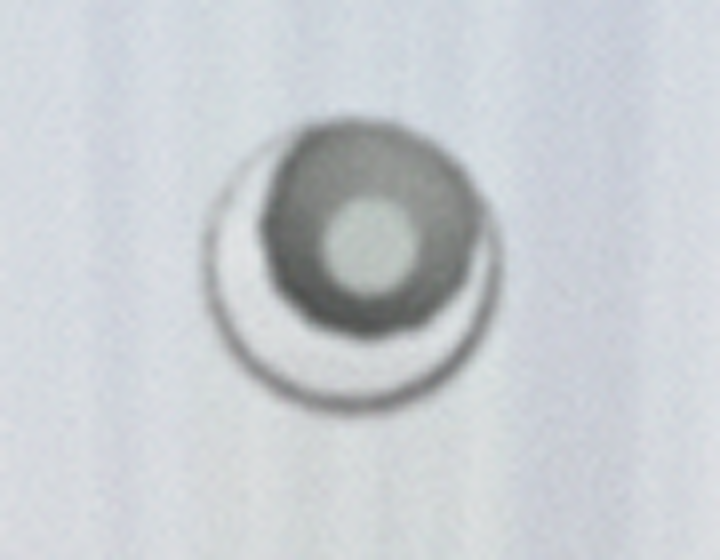

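View pics/x23.png

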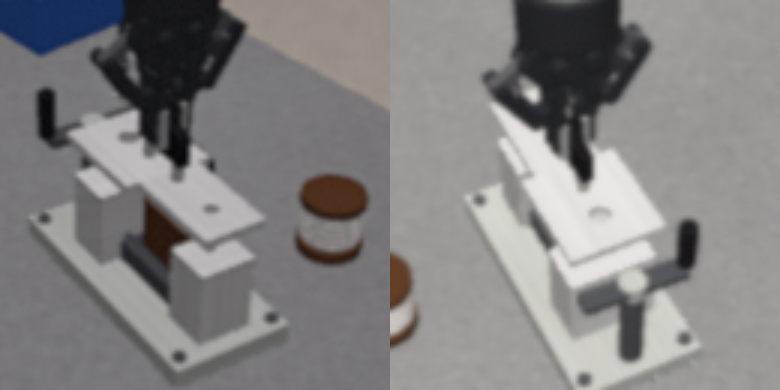

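Run:
```python
from h import *
o=get_obs();W=cam('wrist',o);M=Ro.from_rotvec(o['ee_rot']).as_matrix();z=o['position'][2]
print(o['position'])
h=onplane([(254.4,133.1)],z+.001,W)[0];t=onplane([(256.25,130.9)],.115,W)[0];c=onplane([(210+372/8,100+228/8)],.104,W)[0]
print('tool shift',(t-h)@M,(c-h)@M)
```

```text
[ 0.5697 -0.0433  0.1292]
tool shift [-0.0004  0.0011  0.0153] [-0.0001  0.0013  0.0263]
```

```bash
python3 -m jog '[[-0.02,0.12,0.3,0,0,0,0],[-0.02,0.12,0.6,0,0,0,0],[-0.02,0.12,0.9,0,0,0,0],[-0.02,0.12,0.9,0,0,0,0],[-0.02,0.12,0.9,0,0,0,0]]'
python3 - <<'E'
from h import *
o=get_obs();print(o['position'],o['ee_rot'],o['ft_force'])
im=grab_frame('wrist');cv2.imwrite('pics/w24c.png',cv2.resize(im[100:170,210:300],None,fx=8,fy=8,interpolation=cv2.INTER_CUBIC))
E
```

```text
time: 32.25
position: [0.5707, -0.0437, 0.1201]
ee_rot: [-2.387, -2.042, 0.0]
ft_force: [0.7, 0.5, -4.7]
gripper_width: 0.01
[ 0.5707 -0.0437  0.1201] [-2.3871 -2.0423  0.0001] [ 0.6555  0.5127 -4.7002]
```

View pics/w24c.png

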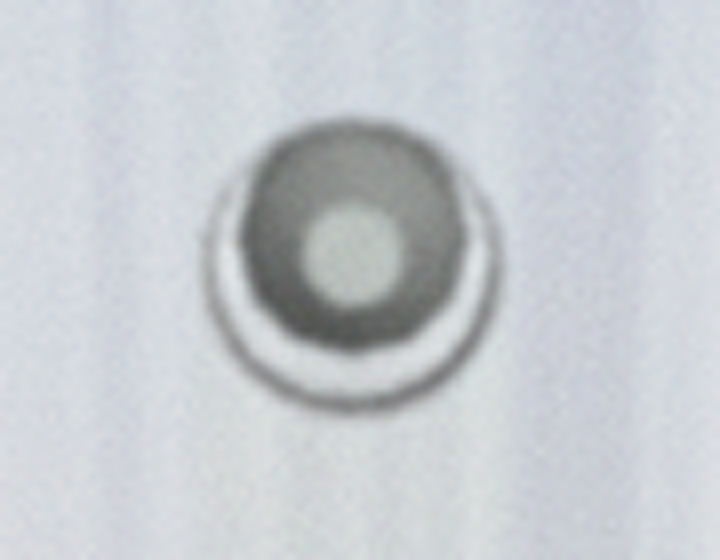

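```bash
python3 - <<'E'
from h import *
o=get_obs();W=cam('wrist',o);M=Ro.from_rotvec(o['ee_rot']).as_matrix();z=o['position'][2]
for zz in(.000,.002):
  h=onplane([(254.4,133.1)],z+zz,W)[0];t=onplane([(254,131.9)],.115,W)[0];c=onplane([(210+353/8,100+232/8)],.104,W)[0]
  print('tool shift',(t-h)@M,(c-h)@M)
E
python3 -m jog '[[-0.03,-0.02,0.3,0,0,0,0],[-0.03,-0.02,0.6,0,0,0,0],[-0.03,-0.02,0.9,0,0,0,0],[-0.03,-0.02,0.9,0,0,0,0]]'
```

```text
tool shift [ 0.0001 -0.0002  0.0052] [ 0.0006 -0.0001  0.0162]
tool shift [-0.0001 -0.0002  0.0072] [ 0.0004 -0.0001  0.0182]
time: 32.8
position: [0.5702, -0.0439, 0.1107]
ee_rot: [-2.387, -2.042, 0.001]
ft_force: [0.2, -0.7, -4.2]
gripper_width: 0.0101
```

```bash
python3 -m jog '[[0.05,0.01,0.2,0,0,0,0],[0.05,0.01,0.4,0,0,0,0],[0.05,0.01,0.6,0,0,0,0],[0.05,0.01,0.6,0,0,0,0]]';  python3 - <<'E'
from h import *
o=get_obs();print(o['position'],o['ee_rot'],o['ft_force'],o['wrist_torque'])
im=grab_frame('wrist');cv2.imwrite('pics/w25c.png',cv2.resize(im[100:170,210:300],None,fx=6,fy=6,interpolation=cv2.INTER_CUBIC))
cv2.imwrite('pics/x25.png',np.hstack([cv2.resize(grab_frame('side')[140:270,220:350],None,fx=3,fy=3),cv2.resize(grab_frame('scene')[120:250,190:320],None,fx=3,fy=3)]))
E
```

```text
time: 33.3
position: [0.5704, -0.0434, 0.1049]
ee_rot: [-2.387, -2.042, 0.0]
ft_force: [1.0, -0.1, -4.3]
gripper_width: 0.0101
[ 0.5704 -0.0434  0.1049] [-2.3868 -2.0422  0.0005] [ 1.0305 -0.0737 -4.2919] [-0.034  -0.0451  0.011 ]
```

View pics/w25c.png

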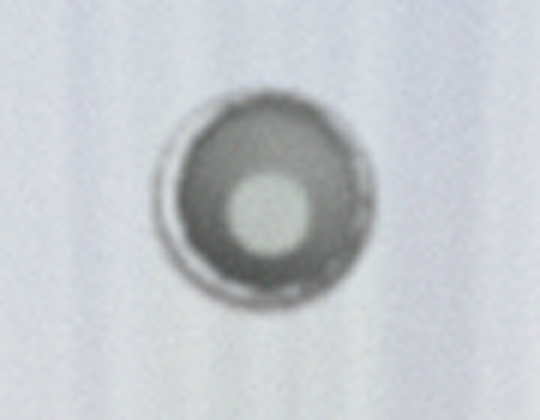

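View pics/x25.png

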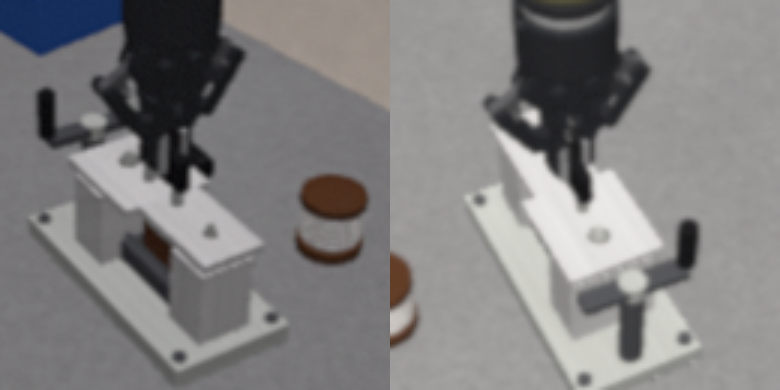

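Both pins are in their holes and no contact force shows. I'll add 0.6 mm in tool y and lower the last ~7 mm.

```bash
python3 -m jog '[[0,0.06,0.1,0,0,0,0],[0,0.06,0.25,0,0,0,0],[0,0.06,0.4,0,0,0,0],[0,0.06,0.4,0,0,0,0],[0,0.06,0.4,0,0,0,0]]'
```

```text
time: 34.08
position: [0.5712, -0.0436, 0.1011]
ee_rot: [2.387, 2.042, 0.0]
ft_force: [0.3, 0.1, -3.9]
gripper_width: 0.0101
```

```bash
python3 -m jog '[[0,0,0.1,0,0,0,0],[0,0,0.2,0,0,0,0],[0,0,0.2,0,0,0,0],[0,0,0.2,0,0,0,0]]'
```

```text
time: 34.58
position: [0.5712, -0.0436, 0.0991]
ee_rot: [-2.387, -2.042, 0.0]
ft_force: [0.9, 0.0, -4.9]
gripper_width: 0.0103
```

```bash
python3 -m jog '[[0,0,0.1,0,0,0,0],[0,0,0.1,0,0,0,0],[0,0,0.1,0,0,0,0]]'; python3 -m jog '[[0,0,0.1,0,0,0,0],[0,0,0.1,0,0,0,0],[0,0,0.1,0,0,0,0]]'
```

```text
time: 34.95
position: [0.5712, -0.0435, 0.0981]
ee_rot: [2.387, 2.042, 0.0]
ft_force: [0.9, 0.0, -5.2]
gripper_width: 0.0105
time: 35.33
position: [0.5713, -0.0435, 0.098]
ee_rot: [2.387, 2.042, 0.001]
ft_force: [-2.6, 0.3, 5.7]
gripper_width: 0.0104
```

It is seated exactly at the expected TCP z=0.098, with gentle contact. I'll relax, release and check.

```bash
python3 -m jog '[[0,0,-0.05,0,0,0,0],[0,0,-0.05,0,0,0,1.5],[0,0,-0.05,0,0,0,2.5],[0,0,-0.05,0,0,0,3],[0,0,-0.05,0,0,0,3],[0,0,-3,0,0,0,3],[0,0,-7,0,0,0,3.5],[0,0,-12,0,0,0,4],[0,0,-13,0,0,0,4],[0,0,-13,0,0,0,4]]'
python3 - <<'E'
from h import *
o=get_obs();print(o['position'],o['ee_rot'],o['ft_force'])
cv2.imwrite('pics/w26.png',grab_frame('wrist'))
cv2.imwrite('pics/x26.png',np.hstack([cv2.resize(grab_frame('side')[140:270,220:350],None,fx=3,fy=3,interpolation=cv2.INTER_CUBIC),cv2.resize(grab_frame('scene')[120:250,190:320],None,fx=3,fy=3,interpolation=cv2.INTER_CUBIC)]))
E
```

```text
time: 36.58
position: [0.5714, -0.0436, 0.2276]
ee_rot: [2.386, 2.042, 0.002]
ft_force: [-0.7, -0.7, -0.6]
gripper_width: 0.0402
[ 0.5714 -0.0436  0.2276] [2.3863 2.0416 0.0015] [-0.7416 -0.6521 -0.6419]
```

View pics/w26.png

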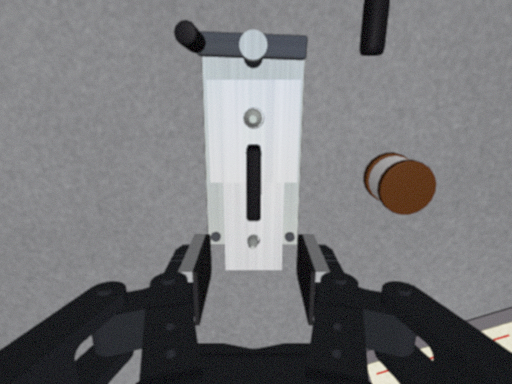

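View pics/x26.png

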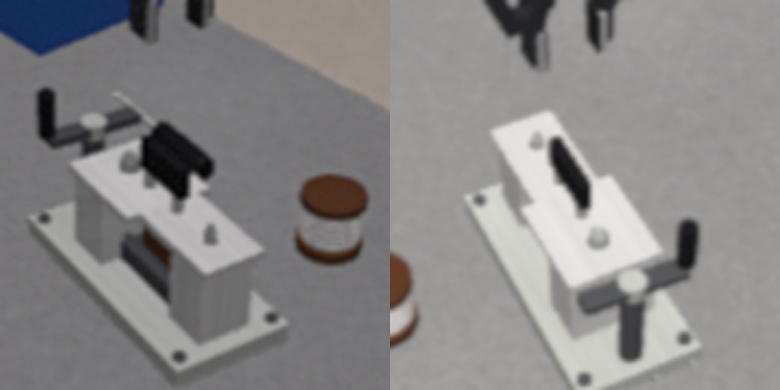

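The plate is flush, with both pins through their holes, the blade centred and the bar clear. Now I'll locate the knob for the swing back.

Run:
```python
from h import *
o=get_obs();W=cam('wrist',o);M=Ro.from_rotvec(o['ee_rot']).as_matrix()
im=cv2.imread('pics/w26.png');cv2.imwrite('pics/w26c.png',cv2.resize(im[10:80,160:320],None,fx=5,fy=5))
k=onplane([(187,33)],.155,W)[0];p=[.5719,-.049,-.1549];c,s=np.cos(p[2]),np.sin(p[2]);d=k[:2]-p[:2];J=[c*d[0]+s*d[1],-s*d[0]+c*d[1]]
print('knob',k,'jig',J,'a',np.arctan2(-J[0],J[1]-.115))
# plate check
L=[(0,58,115),(0,-58,115)]
print('tool axes',M[:,:2].T)
```

```text
knob [0.5444 0.0727 0.155 ] jig [np.float64(-0.04594562241392475), np.float64(0.11602720260791331)] a 1.548443130507783
tool axes [[ 0.1547  0.988  -0.    ]
 [ 0.988  -0.1547 -0.0037]]
```

View pics/w26c.png

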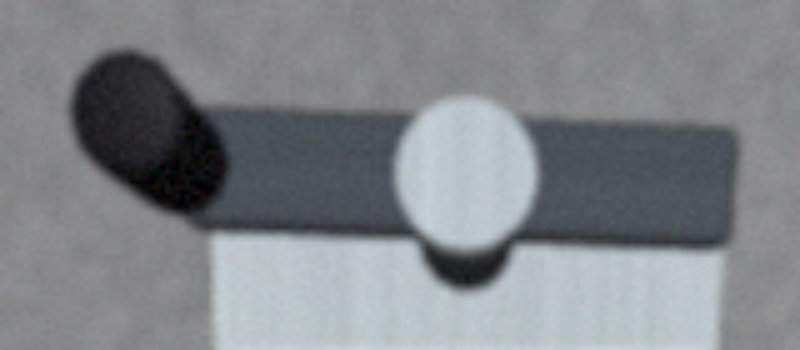

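```bash
python3 -m jog '[[1,-0.4,0,0,0,-10,4],[3,-1,0,0,0,-20,4],[5,-1.8,0,0,0,-30,4],[7,-2.6,0,0,0,-40,4],[9,-3.4,0,0,0,-50,4],[10.5,-4.1,0,0,0,-60,4],[11.09,-4.39,0,0,0,-70,4],[11.09,-4.39,0,0,0,-80,4],[11.09,-4.39,0,0,0,-88.5,4],[11.09,-4.39,0,0,0,-88.5,4]]' && python3 -m jog '[[0,0,3,0,0,0,4],[0,0,3,0,0,0,4],[0,0,3,0,0,0,4]]'
python3 - <<'E'
from h import *
o=get_obs();print(o['position'],o['ee_rot'])
W=cam('wrist',o);M=Ro.from_rotvec(o['ee_rot']).as_matrix()
cv2.imwrite('pics/w27.png',grab_frame('wrist'))
print(proj([.545,.0727,.155],W),'shift',(np.array([.545,.0727,.1])-o['position'])@M)
E
```

```text
time: 37.98
position: [0.544, 0.0728, 0.2254]
ee_rot: [-0.287, -3.125, 0.001]
ft_force: [-0.0, -0.3, -0.5]
gripper_width: 0.0402
time: 38.35
position: [0.545, 0.0727, 0.1971]
ee_rot: [-0.287, -3.128, 0.0]
ft_force: [-0.1, -0.2, 0.8]
gripper_width: 0.04
[0.545  0.0727 0.1971] [-0.2867 -3.1279  0.0002]
[[252.6226 203.7063]] shift [-0.     -0.      0.0971]
```

View pics/w27.png

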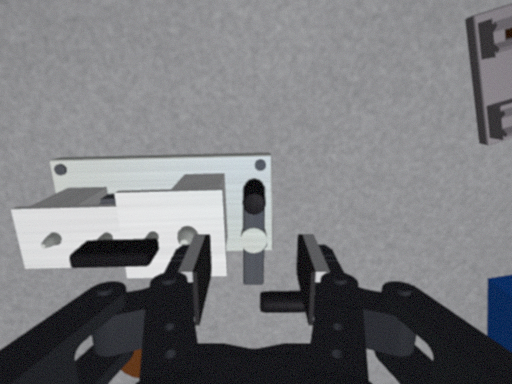

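```bash
python3 -m jog '[[0,0,4,0,0,0,4],[0,0,8,0,0,0,4],[0,0,9.5,0,0,0,4],[0,0,9.5,0,0,0,2.4],[0,0,9.5,0,0,0,2.4],[0,0,9.5,0,0,0,2.4]]' && python3 -m jog '[[-0.07,0.77,0,0,0,9.8,2.4],[-0.26,1.52,0,0,0,19.7,2.4],[-0.58,2.22,0,0,0,29.5,2.4],[-1.02,2.85,0,0,0,39.3,2.4],[-1.56,3.41,0,0,0,49.2,2.4],[-2.18,3.86,0,0,0,59,2.4],[-2.87,4.2,0,0,0,68.8,2.4],[-3.62,4.41,0,0,0,78.7,2.4],[-4.38,4.5,0,0,0,88.5,2.4],[-4.38,4.5,0,0,0,88.5,2.4]]'
python3 - <<'E'
from h import *
cv2.imwrite('pics/w28.png',grab_frame('wrist'))
cv2.imwrite('pics/x28.png',np.hstack([cv2.resize(grab_frame('side')[120:270,210:350],None,fx=3,fy=3,interpolation=cv2.INTER_CUBIC),cv2.resize(grab_frame('scene')[120:270,190:310],None,fx=3,fy=3,interpolation=cv2.INTER_CUBIC)]))
E
```

```text
time: 39.15
position: [0.5463, 0.0729, 0.1037]
ee_rot: [0.284, 3.126, 0.001]
ft_force: [-0.7, 0.4, 0.1]
gripper_width: 0.0241
time: 40.4
position: [0.5969, 0.1091, 0.1029]
ee_rot: [2.385, 2.044, 0.002]
ft_force: [0.1, -0.2, 0.7]
gripper_width: 0.024
```

View pics/w28.png

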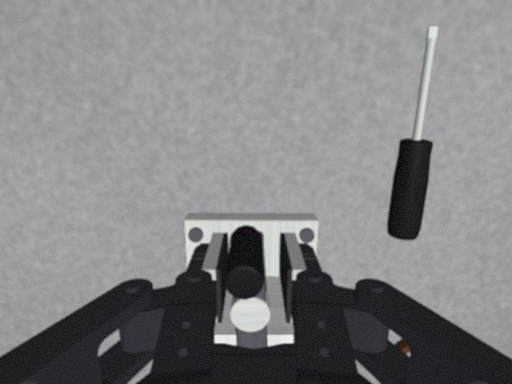

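View pics/x28.png

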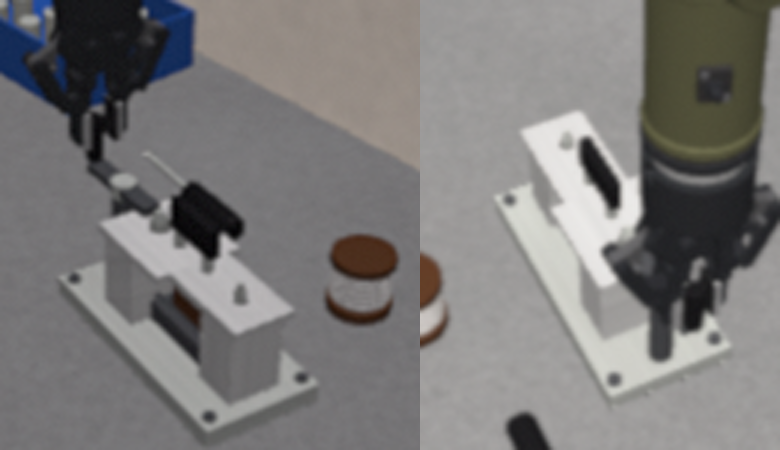

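The latch is nearly closed, with the knob resting on the left pad. I'll push 4 mm more toward the stop, recentre, and lift straight off.

```bash
python3 -m jog '[[0,0.2,0,0,0,0,2.4],[0,0.4,0,0,0,0,2.4],[0,0.4,0,0,0,0,2.4]]' && python3 -m jog '[[0,-0.3,0,0,0,0,2.8],[0,-0.3,0,0,0,0,3.2],[0,-0.3,-4,0,0,0,3.2],[0,-0.3,-9,0,0,0,3.2],[0,-0.3,-12,0,0,0,3.2],[-4,-0.3,-13,0,0,0,3.2],[-8,-0.3,-13,0,0,0,3.2],[-8,-0.3,-13,0,0,0,3.2],[-8,-0.3,-13,0,0,0,3.2]]'
python3 - <<'E'
from h import *
o=get_obs();print(o['position'],o['ft_force'])
cv2.imwrite('pics/w29.png',grab_frame('wrist'))
cv2.imwrite('pics/x29.png',np.hstack([cv2.resize(grab_frame('side')[120:270,210:350],None,fx=3,fy=3,interpolation=cv2.INTER_CUBIC),cv2.resize(grab_frame('scene')[120:270,190:310],None,fx=3,fy=3,interpolation=cv2.INTER_CUBIC)]))
cv2.imwrite('pics/sc29.png',grab_frame('scene'))
E
```

```text
time: 40.92
position: [0.5992, 0.109, 0.102]
ee_rot: [-2.386, -2.042, 0.002]
ft_force: [-3.1, 2.4, 3.3]
gripper_width: 0.0239
time: 42.05
position: [0.585, 0.03, 0.2321]
ee_rot: [-2.388, -2.041, -0.001]
ft_force: [0.0, 0.3, -0.1]
gripper_width: 0.0322
[0.585  0.03   0.2321] [ 0.0486  0.3369 -0.0527]
```

View pics/w29.png

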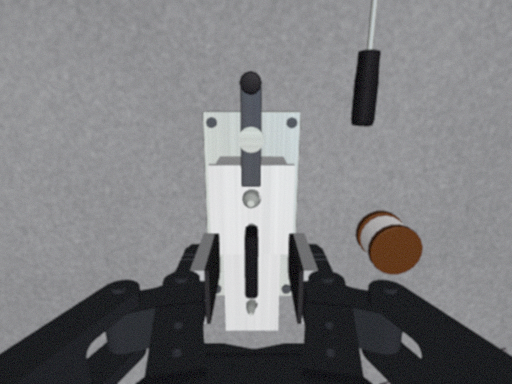

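View pics/x29.png

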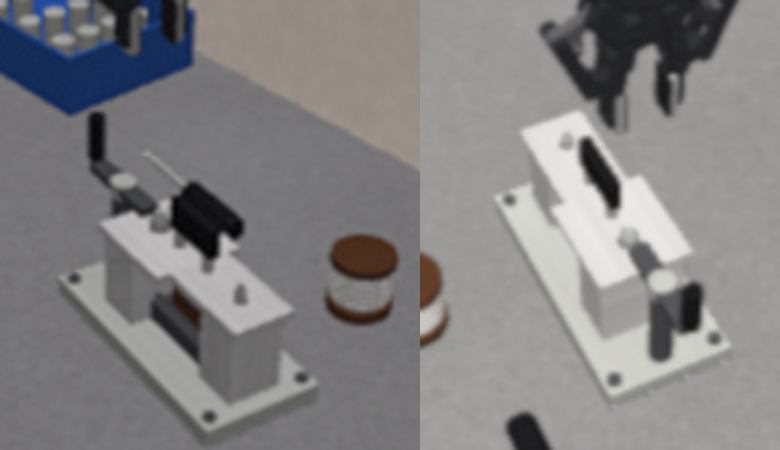

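View pics/sc29.png

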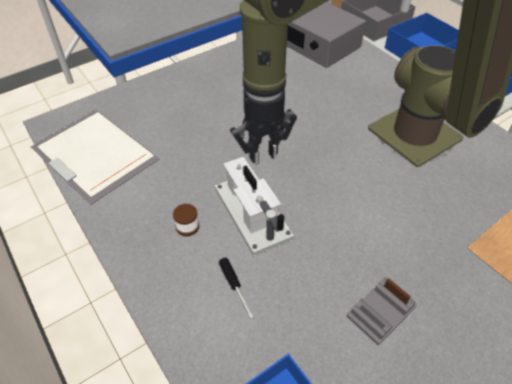

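The latch is at about 0: knob (251,82), pivot (251,140) and bar end (251,186) line up with the jig axis over the plate. The plate is flush, the coil, driver and short board are where they were, and the arm is clear. Handing in.

Run:
```python
from cell import *
print(hand_in())
```

```text
the job is handed in; nothing more can be done
None
```

The job is finished and handed in at about 42 s of the 72 s allowed; no verdict was reported.

**What I did:**
- I swung the latch open to about 1.55 rad.
- I stood the tall board in the jig's slot.
- I lowered the plate over both pins, wide end over the thick pin.
- I swung the latch back to about 0 and moved the arm clear.

**Last checks:**
- **Board:** after release its top edge was within about 1 px of the home position predicted for z = 88 mm. With the plate on, I could only see part of it.
- **Plate:** it seated at the expected height (TCP z 0.098 m), with about 10 N of net push at contact. The pictures show it flush with both pins through their holes. I did not measure its position or level after release.
- **Latch:** knob, pivot and bar line up with the jig's axis over the plate.
- **Bystanders:** the coil, screwdriver and short board look unmoved in the last picture.
- **Arm:** it touches nothing; wrist force is about zero.

**What went wrong or disagreed:**
- **Fingertip position:** the fingertips sit about 20 mm behind the TCP, where the description puts them 8 mm ahead of it. The wrist camera suggested nearer 27–35 mm.
- **First latch swing:** because of this it passed over the knob without moving it, and I only noticed with the board already in hand. I put the board back in the rack, opened the latch with a deeper reach, and gripped the board lower.
- **Plate position:** the scene and side cameras differed by about 5 mm, so I used the wrist camera for the fine placing.

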